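# Prise the snapped-on gear cover off its housing

## Task

Take the pry lever out of its rack by the blade, lay it down flat on the bench, let go, and take it again by its handle. Put the blade into the notch under the front edge of the housing's cover and lever the cover up until its spring clip lets go, without touching the cover with the fingers while it is still snapped on. Then lay the lever flat on the bench, lift the cover off by its connector block and set it down flat, connector up, in the grey tray; leave the tape roll and the oil bottle beside the housing where they are.

Things in the scene. Friction and masses are not known exactly. Their poses are not given: they have to be found in the camera images.
- housing: Fixed cast aluminium gear housing, black cover snapped on its top. Rim under the cover 100 mm above the bench, walls 116 x 76 mm outside, foot flange 150 x 112 x 12 mm. Origin: centre of its underside; x from its front (notch side) to its rear, y left, z up. Hollow to 35 mm below the rim for 60 mm inward of the notch; a gear stands farther in. Nothing but the cover and its clip stands more than 10 mm over the rim.
- housing_notch (a point): Notch in the housing's front wall: a slot 36 mm wide, 9 mm high, cut into the top of the 8 mm thick wall, right under the cover's front edge. The point is the middle of the notch floor at the wall's outer face, 91 mm above the bench. x points level into the housing, y along the wall to the left, z up.
- cover_front (a point): Middle of the lower front edge of the loose black moulded gear cover (plate 112 x 72 x 14 mm, raised middle to 25 mm, 90 g). x runs from its front to its rear, z up. Snapped on, this point is 9 mm above housing_notch and 2 mm inward of it.
- clip (a joint): Spring clip on the housing's front: a steel cross-bar on two legs, above the notch and over a bead on the cover's front edge; it leaves the 36 mm notch free. Forward travel in m, 0 at rest. It holds the cover's front down with about 20 N. Levered up 4 to 5 mm, the cover snaps past it and rests on it: front edge some 7 mm off the rim, rear edge still on the rim.
- rear_clip_l (a joint): Weak spring clip at the housing's left side near its rear; outward travel in m, 0 at rest. With its twin on the right it keeps the cover's rear down with about 10 to 15 N, so that the cover turns up about its rear edge; both give way when the cover is then lifted straight up by its block.
- cover_grip (a point): The connector block on top of the cover, to be gripped: 26 mm long (x), 36 mm wide (y), its top 9 mm above this point, its sides free for 18 mm below that top. The point is 86 mm behind the cover's front edge and 34 mm above its underside. Axes as the cover's.
- lever_mid (a point): Middle of the handle (half-way up) of the loose pry lever: black flat-sided handle 105 long, 34 wide, 24 mm thick; flat steel blade 20 mm wide, 5 mm thick (4 mm over the last 12 mm) on its centre line; 180 mm in all, 130 g. x: along the lever to the blade tip; y: across the blade's width; z: normal to its flat. On the bench it lies on its handle, the centre line level and 12 mm up.
- lever_tip (a point): Tip of the lever's blade, on the centre line, 127.5 mm ahead of lever_mid. Axes as lever_mid.
- rack_mouth (a point): Fixed grey tool rack: block 140 x 72 x 50 mm high with a 38 mm wide channel, open at the top and at one end; the lever lies sunk in it with 2 mm play, so that only the last 46 mm of the blade can be gripped. Point: middle of the open end, 32 mm up, on the blade's centre line; x outward along the blade. The lever lifts straight up and out; its underside must rise from 20 to over 50 mm.
- tray_in (a point): Fixed open grey tray 170 x 200 mm outside, 28 mm high, walls and floor 4 mm thick. The point is the centre of its inner floor; x along the 170 mm side.
- by_tape_roll: Bystander: roll of tape, 92 mm across, 19 mm high, lying flat. Origin under its centre.
- by_oiler: Bystander: small oil bottle with a nozzle, 123 mm high, standing. Origin under its centre.
Things that resemble listed ones, but are neither listed nor needed, are in the scene too. What is shaped like the part that bears cover_front but red is not meant.

How it is judged:
On the way, in this order (a step that is already met when the one before it is completed fails the run):
1. the lever lies flat on the bench, out of the rack and let go (height (world z) of lever_mid below 0.022 m and angle between lever_mid's own x axis and vertical between 1.42 and 1.72 rad and contact force between the fingers and lever below 0.1 N and linear speed of lever below 0.05 m/s), for 0.2 s.
2. the cover's front edge stands at least 5 mm up from the rim, with the lever held by its handle, its tip in the notch, and the fingers not on the cover (z of cover_front in the frame of housing_notch above 0.014 m and contact force between the fingers and lever above 1 N and x of the grasp point in the frame of lever_mid between -0.07 and 0.06 m and contact force between the fingers and cover below 0.1 N and x of lever_tip in the frame of housing_notch between 0.003 and 0.06 m and y of lever_tip in the frame of housing_notch between -0.018 and 0.018 m), for 0.1 s.
At the end, for the whole second after the job is handed in: the lever lies flat on the bench (handle middle under 22 mm up, within 0.15 rad of level), at rest; the cover lies flat in the tray, connector up (within 0.1 rad of level, its underside within 12 mm of the tray floor), at rest; the tape roll and oil bottle are within 40 mm of where they were (height (world z) of lever_mid below 0.022 m and angle between lever_mid's own x axis and vertical between 1.42 and 1.72 rad and linear speed of lever below 0.05 m/s and z of cover_front in the frame of tray_in between -0.004 and 0.012 m and angle between cover's own z axis and vertical below 0.1 rad and linear speed of cover below 0.03 m/s and x of cover_grip in the frame of tray_in between -0.085 and 0.085 m and y of cover_grip in the frame of tray_in between -0.1 and 0.1 m); the robot touches nothing.
It fails at once if the fingers touch the cover while it is still snapped on (front edge less than 4 mm up) (contact force between the fingers and cover above 0.5 N and distance between cover_front and housing_notch below 0.06 m and z of cover_front in the frame of housing_notch below 0.013 m).
It fails at once if the tape roll or the oil bottle is displaced by more than 40 mm (distance of any of by_tape_roll, by_oiler from where it was at the start of the episode above 0.04 m).
It also fails if it takes over 72 s, if anything falls off the work surface, if the arm or the gripper's body presses on something with over 40 N, if the wrist force passes 120 N, or if a joint passes its speed limit or range.

## Robot

A 7-joint arm with a two-finger parallel gripper is mounted at the origin on a cart in front of the work surface, level with it; the furniture and walls round the work are solid. World frame = base frame: x ahead of the robot, y to its left, z up, the work surface at z = 0. Lengths are in m, angles in rad, forces in N, time in s.
With the tool pointing down it reaches from about 0.4 to 0.75 m from the base axis. Payload 19.5 kg.
Tool frame: the origin (TCP) lies at the very end of the fingers, on their centre line; the grasp point (between the pads) lies 19 mm behind it (ctrl.hold_point_z is the distance from the TCP to the grasp point, in m); z points along the fingers, y is the line along which they close (so a half turn about z gives the same grasp; the last joint's range is limited). The gripper opens to 85 mm and grips with 20 to 120 N. Pads are 22 mm wide; open, the fingers measure 114 mm over their backs; the gripper's body (76 mm by 85 mm) begins 54 mm behind the grasp point. The pads swing forward as they close: fully open they stand 13 mm farther back than shut.
Start: joints at [-1.153, 0.707, -0.028, 1.485, 0.022, 0.951, -0.075], TCP at [0.255, 0.515, 0.198] pointing down, gripper open.
Joint ranges: [-2.71, 2.71], [-0.32, 2.16], [-1.57, 1.52], [0, 2.45], [-1.46, 4.6], [0, 2.02], [-2.83, 2.83]. Speed limits (rad/s): [1.89, 1.89, 2.57, 2.57, 3.01, 3.01, 3.01].

## Interface

Orientations are given as a rotation vector (axis times angle).
In Python, from workcell import ctrl gives the robot as it stands.
- The arm moves only by the tool move_arm, never from a script. Its argument "plan" is a list of rows, each a list of 3 entries, a list of its own where there are three numbers: the turn, a rotation vector about the tool's x, y, z in rad, then the shift along the tool's x, y, z in m, then the opening in per cent of the stroke, from 0 (shut) to 100 (fully open). In form: [[[rx, ry, rz], [tx, ty, tz], jaw], ...]. A call has 1 to 12 rows; each row shifts and turns the commanded pose from where the row before left it, along the tool's axes as they then stand; what a row does not reach is not made up. A row lasts 1/12 s, in which the tool goes at most 41.7 mm and 7.16 degrees, less where a joint would pass 70% of its speed; a pose out of reach is approached as far as the arm can. A call is refused whole if a number of a shift passes 0.0417 or a number of a turn 0.125, either way. A call with a gripper value outside its range is refused whole. The fingers move at their own pace and stop on an object; "grip_force" is the grip in N (left out, the last holds). Time passes only in rows, so rows that do not move let the fingers close. It gives the time, the measured TCP pose, the force, the opening and the grip force at its end, in the units of the state.
- ctrl.sense(): the state, without advancing time (a new reading comes with each control period).
- ctrl.get_image(name): name is "scene" or "side" or "wrist"; returns a dict with "pixels" (480x640x3 uint8, blue, green, red), "camera_matrix" (3x3 intrinsics, pixels), "R" (3x3) and "t" (3): a world point X has camera coordinates R X + t. Camera axes: x right, y down, z forward; pixel columns grow to the right and rows downward; lengths in m; the calibration is good to about 2 mm. A picture is of the moment at which its call begins. There is no depth.
- ctrl.sign_off(): hands the job in; it is judged then, once.
The state is a dict: "t": time; "joint_pos": joint angles; "qd": joint speeds; "joint_torque": joint torques, N m; "position": TCP position; "tcp_rot": TCP orientation; "ft_force": force on the tool from outside, world axes, zero at the start; "wrist_torque": the same for the moment, N m; "gripper_width": finger opening in m; "grasp_force": force on a finger pad.
Only numpy, scipy, OpenCV 4.12 (cv2) and the standard library are available. Lean on these libraries where they do the work, as an engineer would, in place of code of your own. Each camera call takes 0.05 s, during which the arm holds its last target. There are 200 camera calls.

## Working session

There is one attempt and no reset: what is moved stays moved. The work goes in short steps, Python scripts to look and compute and a tool call to move; the robot and the scene stay as the last step left them, time stands still between calls to the robot, and variables do not carry over. Pictures are saved under pics/ and viewed, at most 10 in all, crops included, and the job is handed in when it is done.

Besides the shell and the picture viewer there is one more tool, called after "Request:" as name([rows], argument=value, ...), one row to a line, values as JSON. move_arm: Moves the arm, as the interface text tells. Its arguments: {"type":"object","properties":{"plan":{"type":"array","items":{"type":"array"}},"grip_force":{"type":"number"}},"required":["plan"]}

```bash
mkdir -p pics; ls
cat > h.py <<'E'
import numpy as np, cv2
from scipy.spatial.transform import Rotation as Ro
from workcell import ctrl
def snap(n,f):
    d=ctrl.get_image(n); cv2.imwrite('pics/'+f+'.png',d['pixels']); np.savez('pics/'+f+'.npz',K=d['camera_matrix'],R=d['R'],t=d['t']); return d
def cam(f):
    z=np.load('pics/'+f+'.npz'); return z['K'],z['R'],z['t']
def onz(f,uv,z):
    K,R,t=cam(f); o=-R.T@t; uv=np.atleast_2d(np.array(uv,float)); d=(R.T@np.linalg.inv(K)@np.c_[uv,np.ones(len(uv))].T).T
    return o+d*((z-o[2])/d[:,2])[:,None]
def proj(f,X):
    K,R,t=cam(f); p=(K@(R@np.atleast_2d(X).T+np.array(t).reshape(3,1))).T; return p[:,:2]/p[:,2:]
def tri(obs):
    A=[];b=[]
    for f,uv in obs:
        K,R,t=cam(f); o=-R.T@t; d=R.T@np.linalg.inv(K)@np.array([*uv,1.]); d/=np.linalg.norm(d); P=np.eye(3)-np.outer(d,d); A.append(P); b.append(P@o)
    X=np.linalg.lstsq(np.vstack(A),np.hstack(b),rcond=None)[0]
    return X,[np.round(proj(f,X)[0]-np.array(uv),1) for f,uv in obs]
def st():
    s=ctrl.sense(); print({k:np.round(s[k],4).tolist() for k in s}); return s
E
python3 - <<'E'
from h import *
for n in('scene','side','wrist'):snap(n,n+'0'); K,R,t=cam(n+'0'); print(n,-R.T@t,R[2],K[0,0])
st()
E
```

```text
pics
scene [ 0.05956655 -0.70385505  0.95305533] [ 0.40116487  0.58493822 -0.70492129] 501.70583127969275
side [0.56833143 0.98207888 0.49761389] [-0.02084397 -0.93070632 -0.36517293] 465.9786804026604
wrist [0.18984716 0.54823115 0.37309138] [ 0.26176501 -0.13090784 -0.95621243] 390.6799202942801
{'t': 0.15, 'joint_pos': [-1.1527, 0.7069, -0.0276, 1.4849, 0.022, 0.9509, -0.0755], 'qd': [-0.0013, -0.003, -0.0007, -0.0023, -0.001, 0.0004, -0.0014], 'joint_torque': [0.0007, -88.331, 1.2346, -23.6188, 0.017, 0.0054, -0.0001], 'position': [0.2551, 0.5151, 0.1978], 'tcp_rot': [-0.7158, -3.0588, 0.0013], 'ft_force': [-0.6354, -1.7987, -0.0448], 'wrist_torque': [0.02, -0.0621, -0.0164], 'grasp_force': 0.0, 'gripper_width': 0.0854}
```

View pics/scene0.png

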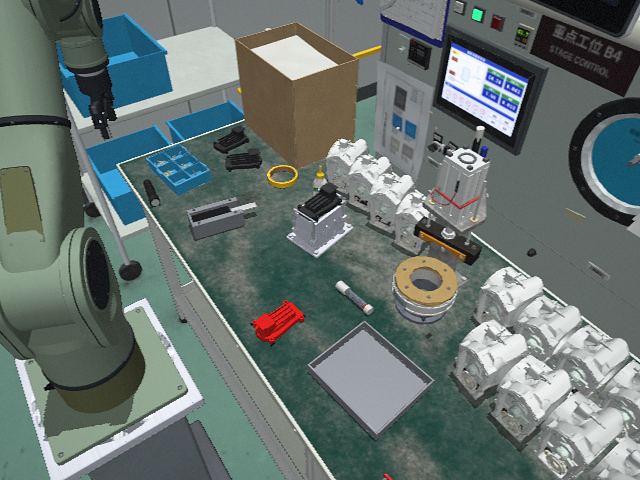

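View pics/side0.png

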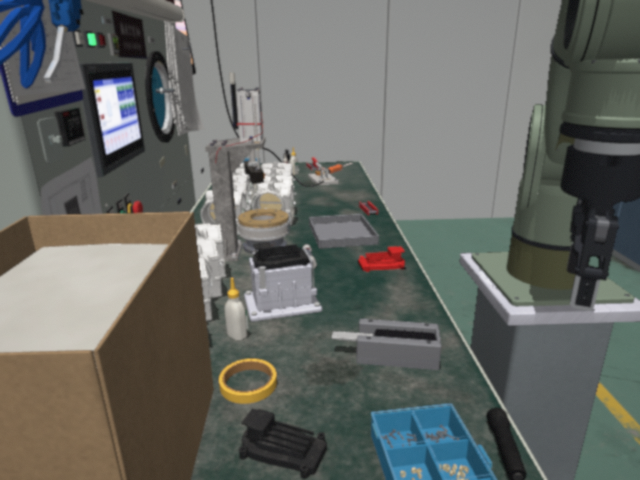

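Scene: rack at about (217,216) with the blade tip at (255,207); housing at (320,222), tape roll (283,176), oiler (319,180), empty grey tray (370,378). Side: rack (400,343) with the blade tip at (333,337), housing (283,285), oiler (235,315), tape (248,380). Next, enlarged crops.

Run:
```python
import cv2
a=cv2.imread('pics/scene0.png')[165:265,175:365]; cv2.imwrite('pics/c1.png',cv2.resize(a,None,fx=4.2,fy=4.2,interpolation=cv2.INTER_CUBIC))
a=cv2.imread('pics/side0.png')[230:375,235:445]; cv2.imwrite('pics/c2.png',cv2.resize(a,None,fx=3.8,fy=3.8,interpolation=cv2.INTER_CUBIC))
```

```text
(no output)
```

View pics/c1.png

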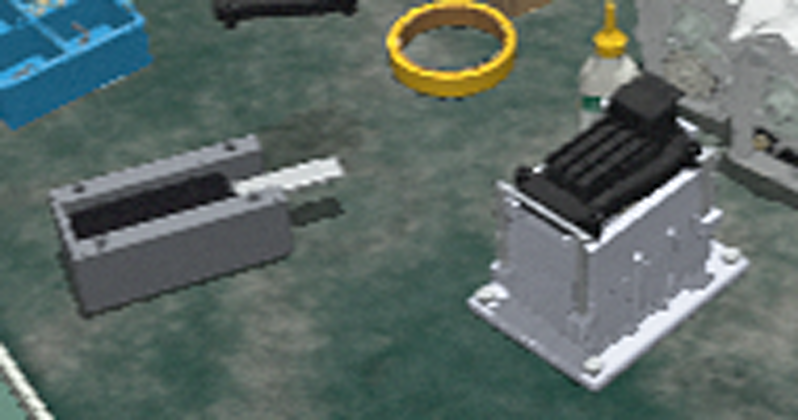

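View pics/c2.png

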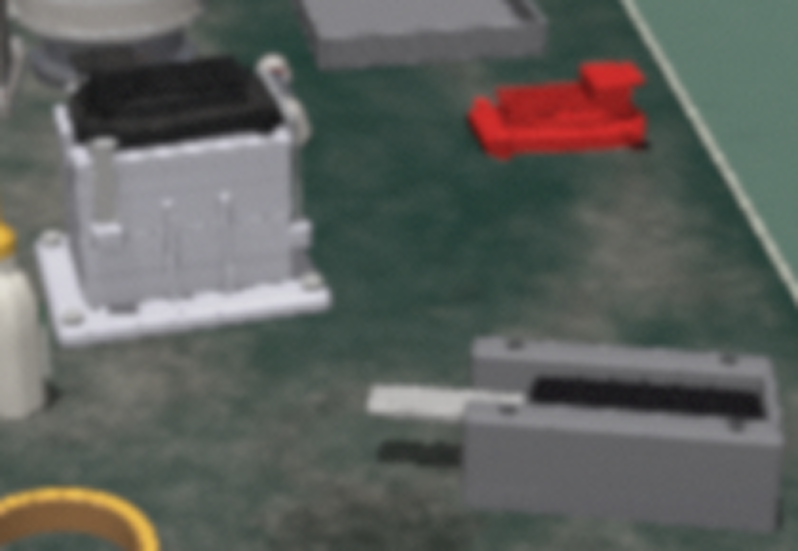

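Crop 1: rack's top-face corners (50,190),(258,137),(290,195),(72,258); blade tip corners (335,157),(344,178); housing flange corners (470,300),(597,385),(748,262), with the front facing left towards the robot and the block at the rear. Crop 2: rack top (470,408),(783,440),(770,355),(473,340); blade tip (372,385),(367,408); flange (330,297),(62,343).

Run:
```python
from h import *
from scipy.optimize import least_squares
S=lambda u:('scene0',np.array(u)/4.2+[175,165]-.38)
D=lambda u:('side0',np.array(u)/3.8+[235,230]-.37)
def fit(name,pts,x0,zf=False):
    def X(p,l):
        c,s=np.cos(p[2]),np.sin(p[2]); return np.array([p[0]+c*l[0]-s*l[1],p[1]+s*l[0]+c*l[1],l[2]+(p[3] if zf else 0)])
    r=lambda p:np.hstack([proj(f,X(p,l))[0]-uv for (f,uv),l in pts])
    o=least_squares(r,x0+([0] if zf else []),loss='soft_l1'); print(name,np.round(o.x,4),'\n',np.round(o.fun.reshape(-1,2),1).tolist())
# blade tip
print('tip',tri([S((335,157)),D((367,408))]),tri([S((344,178)),D((372,385))]))
# rack: x outward from mouth, top z .05 ; frame at mouth
h=.036
rp=[]
for f,L in((S,[((50,190),-.14,h,.05),((258,137),0,h,.05),((290,195),0,-h,.05),((72,258),-.14,-h,.05),((85,315),-.14,-h,0),((292,255),0,-h,0)]),
           (D,[((470,408),0,h,.05),((783,440),-.14,h,.05),((770,355),-.14,-h,.05),((473,340),0,-h,.05),((468,507),0,h,0),((778,527),-.14,h,0)])):
    for uv,a,b,c in L: rp.append((f(uv),(a,b,c)))
fit('rack',rp,[.35,.25,.0]); fit('rackz',rp,[.35,.25,.0],True)
hp=[(S((468,302)),(-.075,.056,.011)),(S((597,386)),(-.075,-.056,.011)),(S((748,262)),(.075,-.056,.011)),(D((330,294)),(-.075,.056,.011)),(D((62,338)),(.075,.056,.011)),
 (S((497,184)),(-.058,.038,.1)),(S((582,240)),(-.058,-.038,.1)),(D((75,155)),(.058,.038,.1)),(D((292,140)),(-.058,.038,.1))]
fit('housing',hp,[.55,.25,.0]); fit('housingz',hp,[.55,.25,.0],True)
print('tray',onz('scene0',[(308,371),(364,322),(433,380),(376,435)],.028).round(3), onz('side0',[(309,218),(365,216),(378,241),(320,244)],.028).round(3))
print('tape',onz('scene0',[(283,176)],.01),'oil',onz('scene0',[(317,192)],0))
```

```text
tip (array([0.52359408, 0.27503487, 0.03255802]), [array([ 0.3, -0.1]), array([0.5, 0.2])]) (array([0.51919711, 0.25429162, 0.03147235]), [array([ 0.6, -0.3]), array([0.9, 0.3])])
rack [ 0.4761  0.2731 -0.191 ] 
 [[-0.7, -0.1], [-0.6, -1.1], [-0.2, 0.9], [0.5, 0.5], [0.7, 0.4], [1.2, 0.1], [-1.4, 1.7], [1.0, -0.3], [0.8, -0.8], [0.8, -2.3], [-1.4, 0.1], [-0.1, 1.9]]
rackz [ 4.761e-01  2.732e-01 -1.909e-01  3.000e-04] 
 [[-0.7, -0.2], [-0.6, -1.2], [-0.2, 0.8], [0.5, 0.4], [0.7, 0.3], [1.2, -0.0], [-1.4, 1.6], [1.0, -0.4], [0.8, -0.9], [0.8, -2.4], [-1.4, 0.0], [-0.1, 1.8]]
housing [0.6191 0.0933 0.2145] 
 [[-0.7, -1.4], [-0.8, -0.6], [0.8, -0.7], [0.9, 0.7], [-0.7, -0.8], [0.5, 1.8], [2.0, 2.3], [0.4, 2.6], [0.1, -0.2]]
housingz [0.619  0.0935 0.2127 0.0007] 
 [[-0.8, -1.7], [-0.9, -0.9], [0.8, -0.9], [0.9, 0.5], [-0.7, -1.1], [0.4, 1.5], [1.9, 2.1], [0.4, 2.3], [0.1, -0.5]]
tray [[ 0.35  -0.248  0.028]
 [ 0.522 -0.218  0.028]
 [ 0.547 -0.41   0.028]
 [ 0.38  -0.432  0.028]] [[ 0.551 -0.399  0.028]
 [ 0.375 -0.405  0.028]
 [ 0.367 -0.19   0.028]
 [ 0.526 -0.18   0.028]]
tape [[0.66547589 0.35435775 0.01      ]] oil [[0.71369492 0.24248021 0.        ]]
```

```bash
cat >> h.py <<'E'
def down(yaw,pitch=0):
    # tool x = -lever x, tool y = lever y, tool z down; pitch>0: lever nose up
    return (Ro.from_euler('z',yaw)*Ro.from_euler('y',-pitch)).as_matrix()@np.diag([-1,1,-1])
def go(pos,yaw,pitch=0):
    s=ctrl.sense(); R0=Ro.from_rotvec(s['tcp_rot']).as_matrix(); R1=down(yaw,pitch)
    d=np.array(pos)-s['position']
    print('turn',Ro.from_matrix(R0.T@R1).as_rotvec().round(4),'shift after',(R1.T@d).round(4),'shift before',(R0.T@d).round(4))
E
python3 - <<'E'
from h import *
go([.5,.2685,.12],-.191)
print(onz('scene0',[(297,165),(300,300),(255,330)],0),onz('scene0',[(196,203),(246,211)],.05))
E
```

```text
turn [-8.000e-04 -1.000e-04 -2.688e-01] shift after [-0.2873 -0.1956  0.0778] shift before [-0.3289 -0.1122  0.0779]
[[ 7.37904687e-01  3.87864938e-01  0.00000000e+00]
 [ 4.49904667e-01 -6.57534865e-02  0.00000000e+00]
 [ 3.18552021e-01 -7.89820951e-02 -1.11022302e-16]] [[0.38016061 0.34492108 0.05      ]
 [0.47673332 0.23708635 0.05      ]]
```

Request:
move_arm([
  [[0, 0, -0.09], [0, 0, 0], 60],
  [[0, 0, -0.09], [0, 0, 0], 60],
  [[0, 0, -0.089], [-0.02, -0.01, 0], 60],
  [[0, 0, 0], [-0.03, -0.02, 0.006], 60],
  [[0, 0, 0], [-0.034, -0.023, 0.01], 60],
  [[0, 0, 0], [-0.034, -0.023, 0.01], 60],
  [[0, 0, 0], [-0.034, -0.023, 0.01], 60],
  [[0, 0, 0], [-0.034, -0.023, 0.01], 60],
  [[0, 0, 0], [-0.034, -0.023, 0.01], 60],
  [[0, 0, 0], [-0.033, -0.023, 0.01], 60],
  [[0, 0, 0], [-0.033, -0.023, 0.01], 60],
  [[0, 0, 0], [0, 0, 0], 60],
])

```text
t: 1.15
position: [0.5011, 0.2661, 0.1207]
tcp_rot: [0.313, 3.125, -0.008]
ft_force: [0.1, -1.4, -0.9]
gripper_width: 0.0512
grasp_force: 0.0
```

Run:
```python
from h import *
st(); go([.5,.2685,.12],-.191); d=snap('wrist','w1')
```

```text
{'t': 1.15, 'joint_pos': [-0.4678, 0.7967, -0.1551, 1.6053, 0.1682, 0.7552, 0.6711], 'qd': [-0.1118, -0.039, -0.0539, 0.035, -0.0317, 0.0068, -0.0987], 'joint_torque': [0.3618, -90.0822, -4.5692, -20.8463, 0.0225, -0.277, 2.2539], 'position': [0.5011, 0.2661, 0.1207], 'tcp_rot': [0.3131, 3.1252, -0.0077], 'ft_force': [0.1462, -1.4043, -0.8708], 'wrist_torque': [-0.062, -0.0307, 0.0207], 'grasp_force': 0.0, 'gripper_width': 0.0512}
turn [-0.0048  0.0012 -0.0087] shift after [0.0015 0.0022 0.0007] shift before [0.0015 0.0021 0.0007]
```

View pics/w1.png

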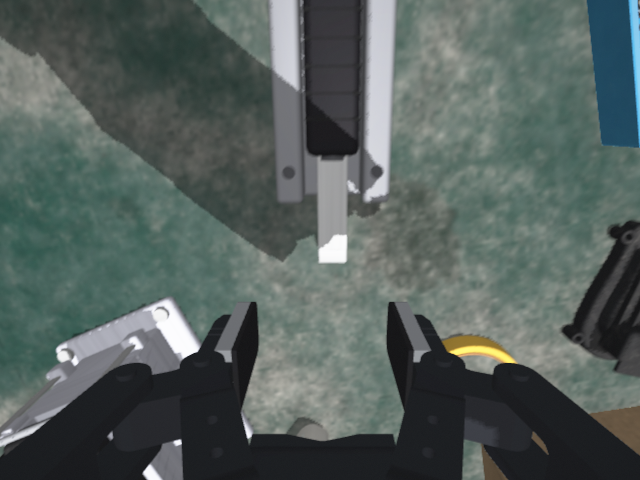

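Wrist view: blade tip at (333,263) edges 319–348, blade centred between the open fingers; rack front at row ~200. Check the position in world.

Run:
```python
from h import *
p=onz('w1',[(333.3,263),(333,200),(332,156)],.034); print(p.round(4), np.arctan2(*(p[0]-p[2])[1::-1]))
q=p[0]+.023*np.array([-np.cos(.191),np.sin(.191),0]); print(q)
print('notch', onz('w1',[(70,355),(165,310)],.012).round(3))
go([*q[:2],.016],-.191)
```

```text
[[0.5227 0.2696 0.034 ]
 [0.4782 0.278  0.034 ]
 [0.4494 0.2829 0.034 ]] -0.17916277399689645
[0.50011191 0.27398469 0.034     ]
notch [[0.568 0.037 0.012]
 [0.543 0.128 0.012]]
turn [-0.0026 -0.0002 -0.0058] shift after [-0.0007  0.0043  0.1055] shift before [-0.0007  0.0046  0.1055]
```

Request:
move_arm([
  [[0, 0, 0], [0, 0.003, 0.02], 60],
  [[0, 0, 0], [0, 0, 0.02], 60],
  [[0, 0, 0], [0, 0, 0.01], 60],
  [[0, 0, 0], [0, 0, 0], 60],
])

```text
t: 1.53
position: [0.4958, 0.2769, 0.0711]
tcp_rot: [-0.298, -3.125, 0.003]
ft_force: [-0.6, 0.2, -0.5]
gripper_width: 0.0514
grasp_force: 0.0
```

Run:
```python
from h import *
s=st(); d=snap('wrist','w2'); g=cv2.cvtColor(d['pixels'],cv2.COLOR_BGR2GRAY); print(d['pixels'].shape)
for r in range(200,330,15): print(r,g[r,270:390:5].tolist())
p=proj('w2',[np.array(s['position'])*[1,1,0]+[0,0,.034]]); print(p)
```

```text
{'t': 1.5333, 'joint_pos': [-0.4921, 0.8715, -0.144, 1.6434, 0.1838, 0.6431, 0.6477], 'qd': [0.0053, -0.0446, -0.0037, -0.0294, -0.0078, 0.0488, 0.0083], 'joint_torque': [-0.0704, -91.9728, -0.9838, -16.7215, 0.1785, -1.1115, -0.1678], 'position': [0.4958, 0.2769, 0.0711], 'tcp_rot': [-0.2977, -3.1249, 0.0028], 'ft_force': [-0.6058, 0.1503, -0.48], 'wrist_torque': [0.0138, -0.0086, 0.0511], 'grasp_force': 0.0, 'gripper_width': 0.0514}
(480, 640, 3)
200 [121, 107, 71, 121, 121, 121, 168, 171, 168, 166, 167, 162, 169, 121, 121, 121, 70, 109, 121, 71, 74, 72, 118, 68]
215 [120, 110, 71, 119, 119, 120, 170, 171, 167, 166, 166, 162, 169, 120, 120, 120, 70, 110, 120, 120, 182, 119, 116, 63]
230 [120, 112, 76, 77, 76, 75, 169, 170, 167, 164, 167, 162, 169, 69, 86, 93, 79, 111, 120, 120, 120, 221, 201, 72]
245 [79, 89, 91, 87, 90, 89, 168, 170, 167, 163, 167, 162, 169, 83, 136, 87, 105, 128, 136, 118, 111, 107, 121, 128]
260 [74, 80, 79, 80, 79, 87, 167, 169, 165, 162, 166, 161, 168, 143, 147, 122, 117, 120, 116, 121, 116, 112, 111, 113]
275 [77, 77, 77, 76, 78, 82, 165, 168, 165, 161, 164, 161, 167, 141, 127, 124, 133, 153, 159, 145, 142, 131, 111, 103]
290 [132, 111, 77, 77, 124, 125, 153, 169, 190, 235, 253, 253, 253, 141, 145, 149, 147, 141, 130, 138, 131, 122, 110, 108]
305 [132, 127, 130, 137, 129, 143, 146, 142, 137, 130, 127, 126, 133, 131, 135, 136, 136, 122, 138, 126, 125, 138, 124, 144]
320 [108, 124, 133, 140, 140, 136, 133, 132, 129, 140, 143, 142, 142, 134, 133, 143, 148, 136, 139, 139, 128, 128, 142, 130]
[[321.93450681 258.72690553]]
```

Request:
move_arm([
  [[0, 0, 0.006], [0, -0.0035, 0.015], 60],
  [[0, 0, 0], [0, 0, 0.02], 60],
  [[0, 0, 0], [0, 0, 0.015], 60],
  [[0, 0, 0], [0, 0, 0.005], 60],
  [[0, 0, 0], [0, 0, 0], 60],
  [[0, 0, 0], [0, 0, 0], 40],
  [[0, 0, 0], [0, 0, 0], 20],
  [[0, 0, 0], [0, 0, 0], 0],
  [[0, 0, 0], [0, 0, 0], 0],
  [[0, 0, 0], [0, 0, 0], 0],
  [[0, 0, 0], [0, 0, 0], 0],
], grip_force=90)

```text
t: 2.5
position: [0.4965, 0.2735, 0.018]
tcp_rot: [0.309, 3.126, 0.0]
ft_force: [0.8, 0.7, 1.0]
gripper_width: -0.0002
grasp_force: 0.0
```

Run:
```python
from h import *
st(); d=snap('wrist','w3');e=snap('side','s3')
cv2.imwrite('pics/w3c.png',np.hstack([d['pixels'][100:480,100:500],cv2.resize(e['pixels'][250:400,300:460],(400,380))]))
```

```text
{'t': 2.5, 'joint_pos': [-0.4978, 0.9547, -0.122, 1.6783, 0.2011, 0.5205, 0.6305], 'qd': [-0.001, 0.0044, -0.0006, 0.0, 0.0007, -0.0026, -0.0018], 'joint_torque': [0.0034, -95.6806, -0.6877, -14.1971, 0.0088, 0.0111, 0.0014], 'position': [0.4965, 0.2735, 0.018], 'tcp_rot': [0.3086, 3.1261, 0.0002], 'ft_force': [0.8123, 0.7129, 1.0488], 'wrist_torque': [0.0258, 0.0152, -0.004], 'grasp_force': 0.0, 'gripper_width': -0.0002}
```

View pics/w3c.png

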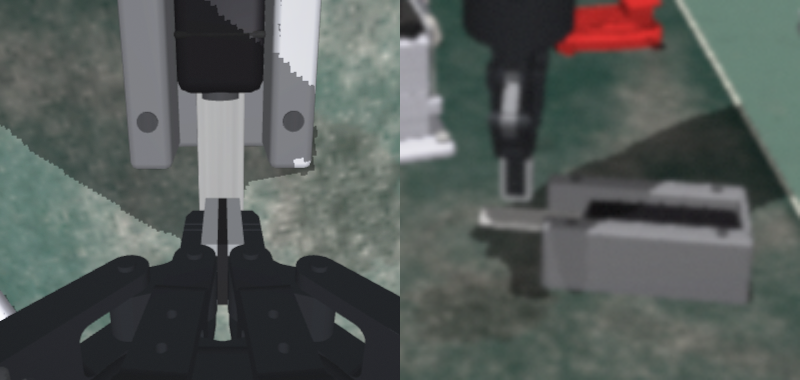

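The fingers closed just above the blade: fingertips at side (346,329), blade tip at (332,337). Compare with the reported TCP.

Run:
```python
from h import *
s=ctrl.sense(); p=np.array(s['position']); print(proj('s3',[p,p+[0,0,.0234],p*[1,1,0]+[0,0,.034]]), proj('w3',[p,p+[0,0,.02]]),ctrl.hold_point_z)
K,R,t=cam('w3'); c=-R.T@t; T=Ro.from_rotvec(s['tcp_rot']).as_matrix(); print('cam in tool',T.T@(c-p), T.T@R[2])
K,R,t=cam('w2'); c=-R.T@t; print(c)
# joint-based check of wrist camera vs start
K,R,t=cam('wrist0'); T0=Ro.from_rotvec([-0.7158,-3.0588,0.0013]).as_matrix(); print(T0.T@(-R.T@t-np.array([.2551,.5151,.1978])),T0.T@R[2])
# blade tip & width from wrist
e=cv2.imread('pics/w3.png',0)
for r in (215,240,260,280,295): print(r,e[r,280:360:4].tolist())
```

```text
[[346.86548394 343.22221075]
 [346.98400702 332.03105639]
 [346.94700419 335.52492825]] [[321.70661451 283.20662628]
 [321.65530945 300.92720802]] 0.0187
cam in tool [ 7.29904838e-02  1.69452582e-04 -1.75545888e-01] [-2.92704552e-01  1.06431532e-05  9.56202931e-01]
[0.42458647 0.29111576 0.24665538]
[ 0.07317175  0.00058895 -0.17529467] [-2.92635445e-01 -3.57942287e-04  9.56224016e-01]
215 [128, 128, 128, 129, 135, 178, 179, 180, 177, 179, 176, 179, 177, 173, 174, 180, 145, 129, 128, 128]
240 [113, 128, 128, 128, 123, 179, 179, 179, 177, 177, 176, 178, 176, 173, 173, 179, 132, 128, 128, 129]
260 [84, 93, 94, 89, 84, 179, 178, 180, 177, 177, 175, 177, 177, 173, 173, 181, 85, 89, 92, 90]
280 [93, 94, 90, 88, 89, 180, 177, 179, 176, 176, 174, 177, 176, 173, 173, 179, 90, 89, 110, 107]
295 [82, 80, 77, 81, 81, 177, 177, 179, 176, 176, 173, 176, 175, 172, 173, 178, 144, 157, 144, 134]
```

Run:
```python
from h import *
p=np.array([.2551,.5151,.1978]); print(proj('side0',[p,p+[0,0,.013],p+[0,0,.033]]),proj('scene0',[p,p+[0,0,.013],p+[0,0,.033]]))
a=cv2.imread('pics/side0.png')[190:330,530:640]; b=cv2.imread('pics/s3.png')[240:360,290:400]; w=cv2.imread('pics/w3.png')[250:420,240:410]
r=lambda x:cv2.resize(x,(400,400),interpolation=cv2.INTER_CUBIC)
cv2.imwrite('pics/c4.png',np.hstack([r(b),r(w)]))
```

```text
[[571.46648633 324.46881625]
 [573.51953887 314.87963202]
 [576.7487532  299.7969537 ]] [[115.09596027 143.73848959]
 [113.67353754 139.5661145 ]
 [111.44605402 133.03226454]]
```

View pics/c4.png

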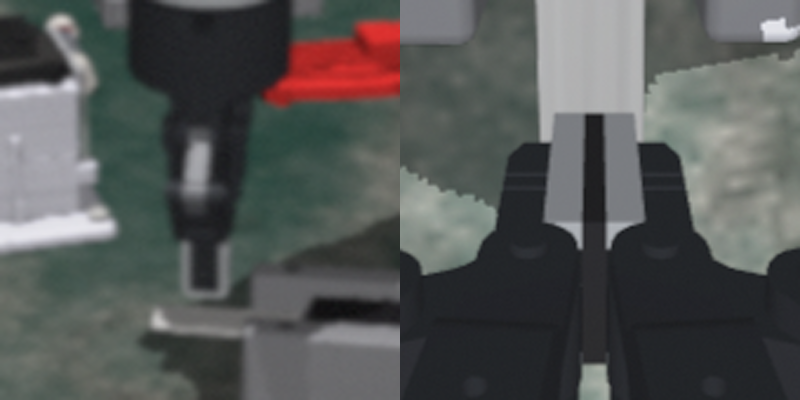

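The fingertips (crop row 297) are about 10 mm above the blade (row ~310), so they really end some 25–30 mm behind the reported TCP. I'll open and feel downward in small steps.

Request:
move_arm([
  [[0, 0, 0], [0, 0, 0], 60],
  [[0, 0, 0], [0, 0, 0], 60],
  [[0, 0, 0], [0, 0, 0], 60],
  [[0, 0, 0], [0, 0, 0], 60],
  [[0, 0, 0], [0, 0, 0.006], 60],
  [[0, 0, 0], [0, 0, 0.006], 60],
  [[0, 0, 0], [0, 0, 0.005], 60],
  [[0, 0, 0], [0, 0, 0], 60],
  [[0, 0, 0], [0, 0, 0], 60],
])

```text
t: 3.35
position: [0.4961, 0.2733, 0.0003]
tcp_rot: [-0.309, -3.126, 0.001]
ft_force: [0.3, -0.2, -0.7]
gripper_width: 0.0515
grasp_force: 0.0
```

No contact at a reported z of 0, so I continue down.

Request:
move_arm([
  [[0, 0, 0], [0, 0, 0.005], 60],
  [[0, 0, 0], [0, 0, 0.005], 60],
  [[0, 0, 0], [0, 0, 0], 60],
  [[0, 0, 0], [0, 0, 0], 60],
])

```text
t: 3.68
position: [0.4962, 0.2733, -0.0095]
tcp_rot: [-0.309, -3.126, 0.001]
ft_force: [-0.5, -0.8, 0.0]
gripper_width: 0.0512
grasp_force: 0.0
```

Run:
```python
from h import *
s=ctrl.sense(); print(s['position'],s['ft_force']); snap('side','s4')
e=cv2.imread('pics/s4.png',0)
print(e[322:345,335:362:2])
```

```text
[ 0.49620273  0.27334276 -0.00953191] [-0.52437304 -0.77617173  0.04948602]
[[ 66  38  37  35  35  33  34  34  33  44  73  71  75  87]
 [ 65  39  33  35  34  31  35  35  32  42  64  59  76  95]
 [ 67  38  34  38  33  28  31  34  32  41  54  49  78  98]
 [ 70  38  32  37  30  24  29  33  36  38  49  47  78  98]
 [ 70  40  31  34  29  28  30  32  32  40  48  48  81  99]
 [ 71  39  33  36  31  32  35  34  32  40  49  50  80  98]
 [ 73  40  33  37  36  35  34  36  31  39  50  51  80  99]
 [ 75  40  38  39  39  38  38  34  34  39  46  51  79  99]
 [ 80  41  39  40  41  41  37  35  37  43  48  50  80  97]
 [ 87  49  43  38  38  37  37  37  51  57  52  55  83 100]
 [ 94  69  65  43  35  36  37  48  73  77  71  75  89 102]
 [101  95  95  51  37  34  39  77  96  95  92  95 100 102]
 [103 107 112  58  36  34  45 101 113 103 102 100  98  96]
 [107 111 119  61  36  32  48 114 118 103 104  94  86  86]
 [115 115 120  62  35  35  48 115 118 104 102  88  77  77]
 [126 123 122  64  36  33  49 115 119 108 103  88  79  77]
 [118 124 123  62  37  36  48 115 121 118 112  99  88  79]
 [ 87 106 120  62  35  35  49 113 121 130 124 116 100  87]
 [ 58  83 115  62  35  35  48 115 116 121 117 113 104  96]
 [ 49  74 115  63  36  35  47 114 104  87  84  96 100  99]
 [ 48  75 115  62  35  36  49 112  97  58  59  89 100 100]
 [ 47  74 114  58  35  33  47 113  94  53  53  87 101 100]
 [ 51  76 118  58  35  34  47 112  96  51  51  86  98  98]]
```

The finger now reaches below the blade in the side view. Closing here.

Request:
move_arm([
  [[0, 0, 0], [0, 0, 0], 30],
  [[0, 0, 0], [0, 0, 0], 10],
  [[0, 0, 0], [0, 0, 0], 0],
  [[0, 0, 0], [0, 0, 0], 0],
  [[0, 0, 0], [0, 0, 0], 0],
  [[0, 0, 0], [0, 0, 0], 0],
], grip_force=100)

```text
t: 4.23
position: [0.4965, 0.2734, -0.0091]
tcp_rot: [0.309, 3.126, -0.0]
ft_force: [1.2, -0.5, 3.5]
gripper_width: 0.0166
grasp_force: 97.8
```

Run:
```python
from h import *
st(); snap('side','s5')
e=cv2.imread('pics/s5.png',0)
print(e[320:352,336:360:2])
```

```text
{'t': 4.2333, 'joint_pos': [-0.5033, 1.001, -0.111, 1.6846, 0.2088, 0.4675, 0.6236], 'qd': [0.001, 0.0002, 0.0005, 0.002, 0.0003, -0.0018, -0.001], 'joint_torque': [-0.4914, -95.236, -0.8659, -12.4626, -0.1299, -0.059, -0.0375], 'position': [0.4965, 0.2734, -0.0091], 'tcp_rot': [0.3087, 3.1262, -0.0001], 'ft_force': [1.2094, -0.4583, 3.5258], 'wrist_torque': [-0.1606, -0.1089, 0.0508], 'grasp_force': 97.7933, 'gripper_width': 0.0166}
[[ 54  35  33  34  35  32  31  30  45  77  83  78]
 [ 57  32  31  33  31  32  32  29  43  74  81  76]
 [ 62  34  36  37  32  34  33  31  40  70  73  68]
 [ 62  36  39  38  35  33  34  31  37  63  57  62]
 [ 63  35  37  43  37  37  34  30  37  53  47  59]
 [ 64  36  36  41  37  40  35  32  36  47  44  59]
 [ 67  38  38  41  40  39  36  33  36  44  47  59]
 [ 77  46  46  39  36  36  34  36  40  45  47  59]
 [ 86  66  72  44  35  35  33  46  51  47  50  60]
 [ 95  89  99  54  35  36  39  73  67  50  49  60]
 [ 97 103 116  59  35  33  45 100  86  53  47  61]
 [ 99 110 119  62  34  34  48 112  94  61  54  63]
 [103 114 120  60  33  34  52 114 102  79  68  74]
[... 270 characters left out ...]
 60  35  35  55 116 118 118 107  97]
 [111 123 122  57  35  34  55 117 130 131 120 113]
 [ 77  97 115  56  36  35  55 116 126 124 115 112]
 [ 53  76 111  61  40  38  57 115 108  95  94 102]
 [ 48  65 108  80  63  57  68 115  89  66  75  98]
 [ 50  61 101  98  94  89  95 118  81  53  69  97]
 [ 50  56  82  97 104 106 108 109  69  50  67  98]
 [ 51  52  60  74  81  86  90  84  56  49  68  97]
 [ 50  49  50  55  59  61  64  60  50  51  68  96]
 [ 53  51  50  51  52  55  53  52  50  53  72  98]
 [ 53  51  53  52  51  55  52  49  49  52  72 100]
 [ 52  51  54  52  52  53  53  49  47  49  73  99]
 [ 55  52  53  54  52  51  50  49  47  49  75 100]
 [ 62  55  54  55  52  48  50  48  47  48  74 100]]
```

Gripped (98 N). Lift straight up.

Request:
move_arm([
  [[0, 0, 0], [0, 0, -0.008], 0],
  [[0, 0, 0], [0, 0, -0.012], 0],
  [[0, 0, 0], [0, 0, -0.015], 0],
  [[0, 0, 0], [0, 0, -0.015], 0],
  [[0, 0, 0], [0, 0, -0.01], 0],
  [[0, 0, 0], [0, 0, 0], 0],
])

```text
t: 4.78
position: [0.497, 0.2739, 0.0526]
tcp_rot: [0.309, 3.125, 0.002]
ft_force: [0.9, 0.8, -1.0]
gripper_width: 0.0163
grasp_force: 98.2
```

Run:
```python
from h import *
s=st(); e=snap('side','s6'); d=snap('wrist','w6'); go([.5,.15,.05],0)
cv2.imwrite('pics/c6.png',np.hstack([cv2.resize(e['pixels'][250:370,310:450],(440,376)),cv2.resize(d['pixels'][0:400,120:500],(357,376))]))
```

```text
{'t': 4.7833, 'joint_pos': [-0.4908, 0.8979, -0.1355, 1.6633, 0.1908, 0.591, 0.6396], 'qd': [-0.0042, 0.0448, 0.007, 0.0192, 0.0092, -0.047, -0.006], 'joint_torque': [0.1673, -95.0593, -1.2427, -15.9298, -0.1816, 1.018, 0.121], 'position': [0.497, 0.2739, 0.0526], 'tcp_rot': [0.3086, 3.1246, 0.0022], 'ft_force': [0.9458, 0.7934, -1.0399], 'wrist_torque': [-0.0645, -0.1241, -0.0424], 'grasp_force': 98.1805, 'gripper_width': 0.0163}
turn [-1.000e-04 -0.000e+00 -1.968e-01] shift after [-0.0037 -0.1234  0.0006] shift before [-0.0278 -0.1203  0.0006]
```

View pics/c6.png

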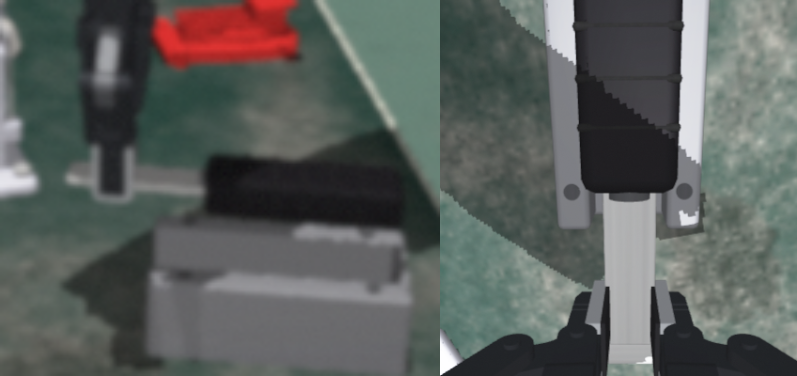

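The lever hangs level from the blade, clear of the rack. Move over to a free spot and lower.

Request:
move_arm([
  [[0, 0, -0.066], [0, -0.01, 0], 0],
  [[0, 0, -0.066], [0, -0.02, 0], 0],
  [[0, 0, -0.065], [0, -0.025, 0], 0],
  [[0, 0, 0], [0, -0.025, 0], 0],
  [[0, 0, 0], [0, -0.025, 0.005], 0],
  [[0, 0, 0], [0, -0.012, 0.015], 0],
  [[0, 0, 0], [0, 0, 0.02], 0],
  [[0, 0, 0], [0, 0, 0.015], 0],
  [[0, 0, 0], [0, 0, 0.01], 0],
  [[0, 0, 0], [0, 0, 0.005], 0],
  [[0, 0, 0], [0, 0, 0], 0],
])

```text
t: 5.8
position: [0.4896, 0.1569, -0.0202]
tcp_rot: [0.001, -3.14, 0.001]
ft_force: [0.1, -0.5, -1.0]
gripper_width: 0.0165
grasp_force: 98.2
```

Request:
move_arm([
  [[0, 0, 0], [0, 0, 0.003], 0],
  [[0, 0, 0], [0, 0, 0.003], 0],
  [[0, 0, 0], [0, 0, 0.002], 0],
  [[0, 0, 0], [0, 0, 0], 0],
])

```text
t: 6.13
position: [0.4902, 0.1569, -0.0273]
tcp_rot: [-0.0, 3.141, -0.0]
ft_force: [0.7, -0.3, -1.4]
gripper_width: 0.0166
grasp_force: 98.2
```

Request:
move_arm([
  [[0, 0, 0], [0, 0, 0.0015], 0],
  [[0, 0, 0], [0, 0, 0], 0],
  [[0, 0, 0], [0, 0, 0.001], 0],
  [[0, 0, 0], [0, 0, 0], 0],
])

```text
t: 6.47
position: [0.4905, 0.1569, -0.0296]
tcp_rot: [-0.0, 3.141, 0.0]
ft_force: [2.1, -0.7, 4.0]
gripper_width: 0.0161
grasp_force: 98.7
```

Contact with the bench (4 N). Release, rise, move over the handle.

Request:
move_arm([
  [[0, 0, 0], [0, 0, 0], 60],
  [[0, 0, 0], [0, 0, 0], 60],
  [[0, 0, 0], [0, 0, 0], 60],
  [[0, 0, 0], [0, 0, 0], 60],
  [[0, 0, 0], [0, 0, -0.01], 60],
  [[0, 0, 0], [0, 0, -0.03], 65],
  [[0, 0, 0], [0, 0, -0.04], 65],
  [[0, 0, 0], [0.02, 0, -0.02], 65],
  [[0, 0, 0], [0.03, 0, 0], 65],
  [[0, 0, 0], [0.03, 0, 0], 65],
  [[0, 0, 0], [0.022, 0, 0], 65],
  [[0, 0, 0], [0, 0, 0], 65],
])

```text
t: 7.47
position: [0.3846, 0.1568, 0.0713]
tcp_rot: [0.004, -3.14, 0.001]
ft_force: [-0.8, -0.2, 0.9]
gripper_width: 0.0556
grasp_force: 0.0
```

Run:
```python
from h import *
s=st(); d=snap('wrist','w7'); e=snap('side','s7'); f=snap('scene','sc7')
p=np.array(s['position']); print(proj('w7',[p*[1,1,0]+[0,0,.024]]))
cv2.imwrite('pics/c7.png',np.hstack([cv2.resize(d['pixels'],(533,400)),cv2.resize(e['pixels'][230:380,280:380],(267,400))]))
```

```text
{'t': 7.4667, 'joint_pos': [-0.3976, 0.7415, -0.1155, 2.1798, 0.335, 0.2385, 0.7639], 'qd': [0.0443, 0.0269, -0.0188, -0.1387, -0.0027, 0.09, 0.0445], 'joint_torque': [-1.6547, -75.151, 1.2124, -2.6895, 0.1294, -2.0388, -0.9955], 'position': [0.3846, 0.1568, 0.0713], 'tcp_rot': [0.0038, -3.1396, 0.0013], 'ft_force': [-0.8088, -0.2146, 0.8832], 'wrist_torque': [-0.0217, 0.0554, 0.0501], 'grasp_force': 0.0, 'gripper_width': 0.0556}
[[322.40072071 253.17533822]]
```

View pics/c7.png

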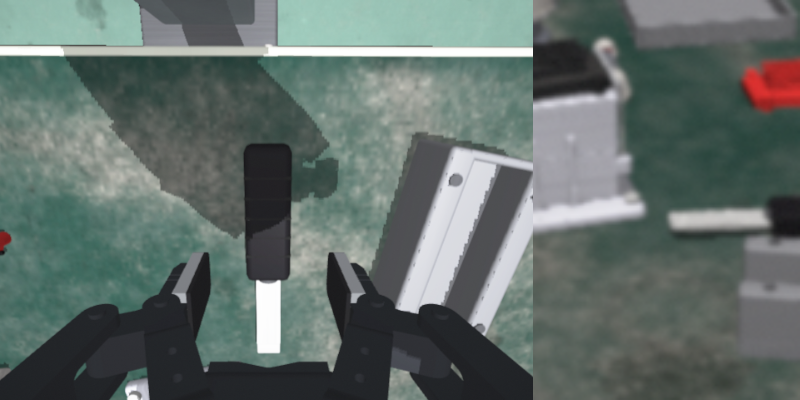

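Lever lies flat and let go: handle centre at wrist pixel ≈(323,255), TCP projects at (322,253), so the tool is over the handle's middle. I'll grip it with the tool tilted back 0.2 rad, which leaves wrist range for levering.

Request:
move_arm([
  [[0, 0.1, 0], [0, 0, 0], 65],
  [[0, 0.1, 0], [-0.01, 0, 0], 65],
  [[0, 0, 0], [-0.016, 0, 0.02], 65],
  [[0, 0, 0], [0, 0, 0.025], 65],
  [[0, 0, 0], [0, 0, 0.02], 65],
  [[0, 0, 0], [0, 0, 0.015], 65],
  [[0, 0, 0], [0, 0, 0.008], 65],
  [[0, 0, 0], [0, 0, 0.003], 65],
  [[0, 0, 0], [0, 0, 0], 65],
])

```text
t: 8.37
position: [0.3967, 0.1564, -0.0236]
tcp_rot: [-0.0, -2.957, 0.003]
ft_force: [-0.7, 0.2, 0.0]
gripper_width: 0.0552
grasp_force: 0.0
```

Run:
```python
from h import *
st(); go([.392,.157,-.025],0,-.2)
```

```text
{'t': 8.3667, 'joint_pos': [-0.2699, 0.9939, -0.2281, 1.9781, 0.3321, 0.3721, 0.8372], 'qd': [0.006, -0.0293, -0.0086, -0.0042, -0.0056, 0.0164, 0.0016], 'joint_torque': [-0.3437, -85.1855, -2.7123, -4.1194, -0.0915, 0.1774, -0.0894], 'position': [0.3967, 0.1564, -0.0236], 'tcp_rot': [-0.0004, -2.9573, 0.0027], 'ft_force': [-0.6941, 0.1736, 0.0096], 'wrist_torque': [0.0111, -0.1354, 0.0368], 'grasp_force': 0.0, 'gripper_width': 0.0552}
turn [-0.0018  0.0157 -0.0005] shift after [0.0043 0.0006 0.0023] shift before [0.0043 0.0006 0.0023]
```

Request:
move_arm([
  [[0, 0, 0], [0.003, 0, 0.001], 40],
  [[0, 0, 0], [0, 0, 0], 20],
  [[0, 0, 0], [0, 0, 0], 10],
  [[0, 0, 0], [0, 0, 0], 0],
  [[0, 0, 0], [0, 0, 0], 0],
  [[0, 0, 0], [0, 0, 0], 0],
], grip_force=110)

```text
t: 8.87
position: [0.3934, 0.1566, -0.0228]
tcp_rot: [0.001, -2.958, 0.002]
ft_force: [-2.1, -0.9, 17.1]
gripper_width: 0.0312
grasp_force: 109.5
```

Request:
move_arm([
  [[0, 0, 0], [0.002, 0, -0.01], 0],
  [[0, 0, 0], [0.004, 0, -0.02], 0],
  [[0, 0, 0], [0.005, 0, -0.025], 0],
  [[0, 0, 0], [0.005, 0, -0.025], 0],
  [[0, 0, 0], [0.003, 0, -0.018], 0],
  [[0, 0, 0], [0, 0, 0], 0],
  [[0, 0, 0], [0, 0, 0], 0],
])

```text
t: 9.45
position: [0.3932, 0.1567, 0.077]
tcp_rot: [-0.0, -2.96, 0.002]
ft_force: [-0.3, 0.6, -1.2]
gripper_width: 0.031
grasp_force: 109.9
```

Run:
```python
from h import *
s=st(); go([.416,.0497,.078],.213,-.19)
e=snap('side','s8');f=snap('scene','sc8')
p=np.array(s['position']);tip=p+[.12,0,.035]
for n,im in(('s8',e),('sc8',f)):
    uv=proj(n,[tip])[0]; print(n,uv)
    g=cv2.cvtColor(im['pixels'],cv2.COLOR_BGR2GRAY); r,c=int(uv[1]),int(uv[0]); print(r-10,c-20); print(g[r-10:r+11,c-20:c+21:2])
```

```text
{'t': 9.45, 'joint_pos': [-0.2196, 0.7974, -0.3215, 1.954, 0.2638, 0.5987, 0.8718], 'qd': [-0.0097, 0.0427, 0.0117, 0.0111, 0.0057, -0.0184, -0.0046], 'joint_torque': [0.4197, -85.8328, -5.0583, -11.4475, -0.5309, 1.3253, 0.1171], 'position': [0.3932, 0.1567, 0.077], 'tcp_rot': [-0.0003, -2.9598, 0.0015], 'ft_force': [-0.25, 0.596, -1.208], 'wrist_torque': [0.0408, -0.2344, 0.0236], 'grasp_force': 109.8813, 'gripper_width': 0.031}
turn [ 0.0384  0.0081 -0.2096] shift after [ 0.0005 -0.1094 -0.0009] shift before [-0.0223 -0.107  -0.005 ]
s8 [333.02215684 268.33311326]
258 313
[[164  89  70  69  66  68  67  66  68  71  73  72  74  76  76  78  77  76
   76  75  79]
 [168 102  71  67  66  67  68  66  66  67  70  68  71  74  75  79  78  78
   76  73  75]
 [159 111  73  65  64  65  66  63  63  65  67  67  66  69  72  77  77  75
   75  72  73]
 [149 120  70  64  64  66  64  63  61  64  65  66  67  67  70  73  74  73
   73  71  72]
 [139 129  76  64  63  64  63  63  64  65  64  65  69  70  72  72  77  75
   74  71  73]
 [133 136  79  65  65  68  65  64  65  69  71  78  82  85  87  89  91  92
[... 2561 characters left out ...]
7 114 138 237 222 222 220 229 218 205 116 113 102  97 110 109
  116 112 104]
 [ 95 104 113 144 227 222 221 221 224 231 220 118 110 109 103 104 112 107
  112 108 106]
 [ 90  91 143 227 223 221 221 224 232 138  93 104 110 114 115 113 110 112
  116 111 108]
 [105 231 231 226 222 220 225 240 130 123 107 115 108 109 114 105 105 119
  119 109 112]
 [146 123 118 230 228 226 250 134 118 102 116 116 115 111 109  99  99 124
  119 111 114]
 [125 125 120 121 165 233 119  85 106 103 108 111 107 101 104  94  94 101
  101 112 117]
 [125 125 127 127 122 115 102 111 109 104 102  95 100 108 111 107  93  94
  105 113 117]
 [128 127 127 133 125 105 114 104 110 111 105 102 106 101 112 107  98 110
  122 118 117]]
```

Request:
move_arm([
  [[0.013, 0.003, -0.07], [0, -0.01, 0], 0],
  [[0.013, 0.003, -0.07], [0, -0.02, 0], 0],
  [[0.013, 0.002, -0.07], [0, -0.025, 0], 0],
  [[0, 0, 0], [0, -0.025, 0], 0],
  [[0, 0, 0], [0, -0.02, 0], 0],
  [[0, 0, 0], [0, -0.009, 0], 0],
  [[0, 0, 0], [0, 0, 0], 0],
  [[0, 0, 0], [0, 0, 0], 0],
])

```text
t: 10.22
position: [0.4087, 0.0497, 0.0757]
tcp_rot: [0.314, -2.933, 0.031]
ft_force: [0.1, 0.1, -1.3]
gripper_width: 0.0313
grasp_force: 109.8
```

Run:
```python
from h import *
s=st(); go([.416,.0497,.078],.213,-.19)
e=snap('side','s9');f=snap('scene','sc9');w=snap('wrist','w9')
T=Ro.from_rotvec(s['tcp_rot']).as_matrix()
u=np.array([np.cos(.213),np.sin(.213),0]); tip=np.array(s['position'])+.12*u+[0,0,.035]; nt=np.array([.619,.0935,.091])-.058*u
for n in('s9','sc9','w9'): print(n,proj(n,[tip,nt]).round(1).tolist())
a=e['pixels'][225:305,250:350]; b=f['pixels'][185:260,255:355]
cv2.imwrite('pics/c9.png',np.vstack([np.hstack([cv2.resize(a,(400,320),interpolation=cv2.INTER_CUBIC),cv2.resize(b,(400,300),interpolation=cv2.INTER_CUBIC)[:300] if 0 else cv2.resize(cv2.copyMakeBorder(b,0,5,0,0,cv2.BORDER_CONSTANT),(400,320),interpolation=cv2.INTER_CUBIC)]),cv2.resize(w['pixels'][200:424],(800,280),interpolation=cv2.INTER_CUBIC)]))
```

```text
{'t': 10.2167, 'joint_pos': [-0.0031, 0.8015, -0.3544, 1.9697, 0.4073, 0.6416, 1.148], 'qd': [-0.0249, -0.0047, -0.0105, -0.0007, -0.0041, -0.0003, -0.0021], 'joint_torque': [3.4128, -80.9861, -3.6765, -10.2154, -0.0441, 1.042, 0.2308], 'position': [0.4087, 0.0497, 0.0757], 'tcp_rot': [0.3143, -2.9327, 0.0306], 'ft_force': [0.0993, 0.0592, -1.3349], 'wrist_torque': [0.0858, -0.2335, -0.0098], 'grasp_force': 109.843, 'gripper_width': 0.0313}
turn [-0.0002 -0.0031  0.0005] shift after [-0.0066 -0.0016 -0.0036] shift before [-0.0065 -0.0016 -0.0037]
s9 [[324.4, 252.8], [307.5, 262.9]]
sc9 [[293.1, 220.9], [304.1, 219.6]]
w9 [[321.1, 575.2], [317.6, 605.6]]
```

View pics/c9.png

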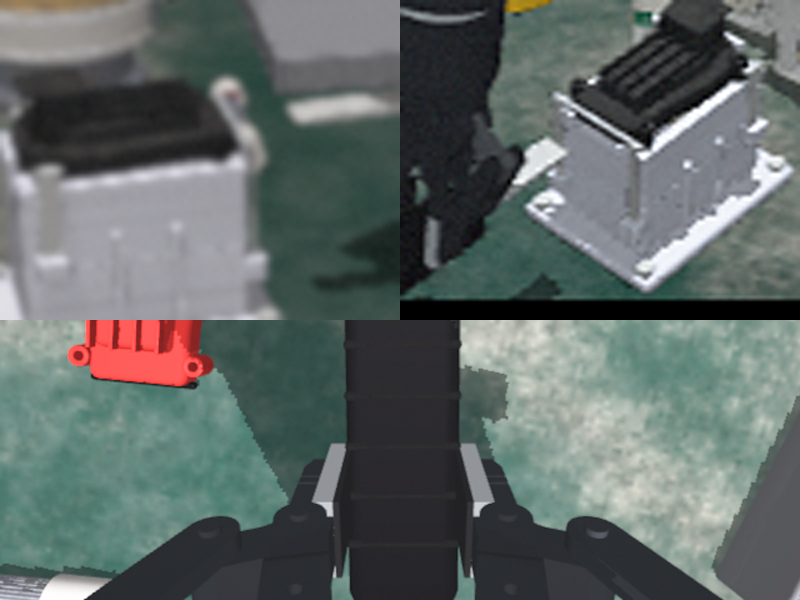

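Side crop: blade tip at about (322,252), ~30 mm in front of the housing wall. Scene crop: tip (294,221), front wall spanning columns 295–315, so the notch is at column ≈304, as fitted. The housing has the clip bar over its front. Lower to notch height and approach.

Request:
move_arm([
  [[0, 0, 0], [-0.006, 0, 0.004], 0],
  [[0, 0, 0], [-0.01, 0, 0.005], 0],
  [[0, 0, 0], [-0.007, 0, 0.002], 0],
  [[0, 0, 0], [0, 0, 0], 0],
  [[0, 0, 0], [0, 0, 0], 0],
])

```text
t: 10.78
position: [0.4289, 0.0538, 0.0606]
tcp_rot: [0.315, -2.933, 0.031]
ft_force: [0.6, 0.2, -0.9]
gripper_width: 0.031
grasp_force: 109.8
```

Run:
```python
from h import *
s=st(); u=np.array([np.cos(.213),np.sin(.213),0]);nt=np.array([.5624,.0813,.091]); v=np.array([-u[1],u[0],0])
tip=np.array(s['position'])+.124*u+[0,0,.035]; print('tip rel notch',(tip-nt)@u,(tip-nt)@v,tip[2]-.091)
T=Ro.from_rotvec(s['tcp_rot']).as_matrix(); print('pitch',np.arcsin(-T[2,0]),'yaw',np.arctan2(-T[1,0],-T[0,0]))
e=snap('side','s10')
uv=proj('s10',[tip,nt])[0:2]; print(uv)
g=cv2.cvtColor(e['pixels'],cv2.COLOR_BGR2GRAY)
np.set_printoptions(linewidth=220); print(g[246:280,300:336])
```

```text
{'t': 10.7833, 'joint_pos': [-0.0104, 0.8461, -0.3484, 1.9086, 0.4124, 0.6585, 1.1551], 'qd': [0.0049, -0.0136, 0.0005, 0.0157, 0.0004, -0.0005, -0.0009], 'joint_torque': [-0.3184, -83.1766, -5.0076, -11.5485, -0.2005, 0.9109, 0.043], 'position': [0.4289, 0.0538, 0.0606], 'tcp_rot': [0.3151, -2.9328, 0.0312], 'ft_force': [0.5614, 0.1754, -0.9494], 'wrist_torque': [0.0322, -0.2276, 0.0032], 'grasp_force': 109.8433, 'gripper_width': 0.031}
tip rel notch -0.01231780396431641 0.0013867881875459474 0.004570927846041531
pitch -0.19286406658700814 yaw 0.2140067584972235
[[313.1824799  260.57856243]
 [307.41708834 262.95062716]]
[[ 61  68  96 ...  91  89  90]
 [ 55  68 105 ...  78  76  78]
 [ 48  66 103 ...  69  67  68]
 ...
 [159 158 157 ...  75  72  71]
 [158 158 158 ...  74  70  71]
 [159 159 159 ...  71  70  67]]
```

Request:
move_arm([
  [[0, 0, 0], [-0.006, 0, -0.0011], 0],
  [[0, 0, 0], [-0.006, 0, -0.0011], 0],
  [[0, 0, 0], [-0.005, 0, -0.001], 0],
  [[0, 0, 0], [0, 0, 0], 0],
])

```text
t: 11.17
position: [0.447, 0.0575, 0.0607]
tcp_rot: [0.314, -2.934, 0.031]
ft_force: [-0.1, 0.9, -1.5]
gripper_width: 0.0311
grasp_force: 109.8
```

Request:
move_arm([
  [[0, 0, 0], [-0.006, 0, -0.0011], 0],
  [[0, 0, 0], [-0.006, 0, -0.0011], 0],
  [[0, 0, 0], [0, 0, 0], 0],
])

```text
t: 11.42
position: [0.4589, 0.0601, 0.0605]
tcp_rot: [0.315, -2.934, 0.031]
ft_force: [0.6, -0.4, -1.7]
gripper_width: 0.0312
grasp_force: 109.8
```

Run:
```python
from h import *
s=ctrl.sense(); u=np.array([np.cos(.213),np.sin(.213),0]);nt=np.array([.5624,.0813,.091]); v=np.array([-u[1],u[0],0])
tip=np.array(s['position'])+.124*u+[0,0,.035]; print('tip rel notch',(tip-nt)@u,(tip-nt)@v,tip[2]-.091,s['ft_force'])
snap('side','s11'); np.set_printoptions(linewidth=250,threshold=9999); print(cv2.imread('pics/s11.png',0)[250:274,300:336])
```

```text
tip rel notch 0.018401729707137486 0.0011660032457093497 0.004486882859518759 [ 0.5690445  -0.44351249 -1.73732516]
[[ 47  52  66  95 131 148 139 119 112 122 124 103  78  66  64  63  61  60  59  61  62  63  64  67  66  70  69  69  70  69  70  69  64  62  59  57]
 [ 49  53  54  72 106 139 147 131 117 114 109  92  73  68  64  64  62  62  60  60  61  64  64  65  68  69  71  70  71  71  70  67  57  46  40  38]
 [ 49  53  55  59  82 120 144 141 124 110  98  84  71  66  67  64  64  62  63  62  61  63  63  64  67  69  70  72  73  71  70  64  49  32  23  21]
 [ 49  55  55  55  68 101 137 147 135 116 101  87  75  69  67  67  66  66  65  64  63  62  63  65  65  65  67  68  69  71  70  58  43  26  21  17]
 [ 50  54  55  55  60  80 114 140 140 128 116  99  83  71  68  68  70  68  66  65  64  64  62  63  63  64  66  67  68  69  68  58  43  31  21  16]
 [ 49  55  55  55  57  62  87 120 144 146 139 127 104  84  73  68  70  70  71  69  67  67  67  64  65  66  71  71  73  75  74  62  51  39  27  20]
 [ 49  53  57  55  55  58  66  98 138 161 167 162 144 116  94  85  86  89  88  82  78  77  78  78  77 
[... 1844 characters left out ...]
60 158 147 121 100  91  80  66  62  61  62  67  70  70  75  75  75  73  73  73  71  71  73  74  74  76  77  71]
 [161 162 160 159 159 159 159 158 159 157 145 118  98  86  75  66  64  64  67  69  72  76  75  76  75  75  74  73  71  72  73  74  74  74  74  72]
 [160 160 158 158 157 159 158 158 158 156 146 118  93  87  78  68  64  65  66  68  73  75  76  74  74  74  75  73  76  73  72  72  71  73  72  71]
 [158 160 158 156 157 159 158 158 158 156 146 120  93  85  79  70  67  67  68  70  72  75  76  74  74  72  75  74  75  74  74  72  72  71  71  72]
 [159 160 159 158 158 157 158 157 158 157 147 120  94  86  78  71  68  67  71  70  74  74  75  75  73  74  75  76  74  74  73  71  71  71  72  70]]
```

The blade is in the slot with no contact force. Advance 10 mm more, then start levering about the notch edge.

Request:
move_arm([
  [[0, 0, 0], [-0.006, 0, -0.0011], 0],
  [[0, 0, 0], [-0.004, 0, -0.0008], 0],
  [[0, 0, 0], [0, 0, 0], 0],
  [[0, -0.05, 0], [-0.0025, 0, 0.005], 0],
  [[0, -0.05, 0], [-0.0025, 0, 0.005], 0],
  [[0, -0.05, 0], [-0.0025, 0, 0.0042], 0],
  [[0, 0, 0], [0, 0, 0], 0],
  [[0, 0, 0], [0, 0, 0], 0],
])

```text
t: 12.13
position: [0.4728, 0.063, 0.0456]
tcp_rot: [0.331, -3.08, 0.009]
ft_force: [-0.0, -0.5, -0.7]
gripper_width: 0.0312
grasp_force: 109.9
```

```bash
cat >> h.py <<'E'
def rep(f):
    s=ctrl.sense(); T=Ro.from_rotvec(s['tcp_rot']).as_matrix(); print(np.round(s['position'],4),'pitch',round(np.arcsin(-T[2,0]),3),'yaw',round(np.arctan2(-T[1,0],-T[0,0]),3),'F',np.round(s['ft_force'],1),'M',np.round(s['wrist_torque'],2),'grip',s['gripper_width'],s['grasp_force'])
    g=cv2.cvtColor(snap('side',f)['pixels'],cv2.COLOR_BGR2GRAY)
    print('cover dark profile cols 262,274,286,296,302:'); print(g[236:272,[258,262,266,270,274,278,282,286,290,294,298,302,306]].T)
E
python3 -c "
from h import *
np.set_printoptions(linewidth=250,threshold=9999)
rep('s12'); print(cv2.imread('pics/s11.png',0)[236:272,[258,262,266,270,274,278,282,286,290,294,298,302,306]].T)"
```

```text
[0.4728 0.063  0.0456] pitch -0.044 yaw 0.214 F [-0.  -0.5 -0.7] M [ 0.    0.03 -0.01] grip 0.03115642743912454 109.90041375160217
cover dark profile cols 262,274,286,296,302:
[[154 160 167 159 132  99  75  65  58  56  58  56  52  52  56  47  37  32  31  33  33  33  32  34  39  48  50  50  40  44  70 104 130 148 166 181]
 [155 160 162 154 129  97  73  64  59  59  59  55  50  40  35  35  32  31  30  33  33  31  30  29  31  41  48  46  47  72 132 174 163 145 142 142]
 [154 160 163 151 123  92  68  60  61  61  61  56  47  36  31  34  30  32  32  30  35  39  37  38  42  52  56  53  47  42  56  68  73 108 159 184]
 [156 161 156 140 115  89  76  71  67  63  60  52  41  33  30  31  33  31  31  36  42  45  42  38  44  52  56  55  50  40  37  41  71 138 197 210]
 [154 160 145 117  91  77  74  74  74  71  65  48  39  35  36  35  38  34  37  41  49  47  40  40  46  53  57  55  45  37  39  53  99 156 188 180]
 [145 133 112  87  73  71  69  72  72  69  58  44  38  37  37  39  39  38  40  46  45  42  38  42  48  55  57  48  39  36  38  75 140 200 211 185]
 [119 100  82  72  70  70  79  87  94  86 
[... 2199 characters left out ...]
81  55  38  34  33  34  36  35  34  34  36  36  38  41  50  58  53  44  36  35  40  69 127 180 199 184 166 163]
 [ 84  77  75  75  72  74  76  76  64  48  37  34  35  35  36  32  33  33  36  35  35  44  52  53  47  38  33  36  52 100 162 207 211 184 165 160]
 [ 74  73  72  68  69  69  73  70  68  64  57  49  44  38  38  35  34  37  35  37  38  46  51  48  40  33  31  42  73 130 181 197 182 165 160 159]
 [ 73  74  70  69  65  66  68  68  70  81  96 106 104  85  66  54  55  55  55  55  57  53  46  40  35  30  31  41  78 139 195 206 182 163 160 158]
 [ 69  67  67  64  64  66  68  87 136 185 199 173 141 130 139 147 144 137 114  87  66  56  46  34  30  27  33  49  90 142 174 175 165 161 159 158]]
```

Request:
move_arm([
  [[0, -0.04, 0], [-0.002, 0, 0.0036], 0],
  [[0, -0.04, 0], [-0.002, 0, 0.0036], 0],
  [[0, -0.04, 0], [-0.002, 0, 0.0036], 0],
  [[0, 0, 0], [0, 0, 0], 0],
  [[0, 0, 0], [0, 0, 0], 0],
])

```text
t: 12.6
position: [0.4788, 0.0644, 0.0346]
tcp_rot: [-0.328, 3.049, 0.01]
ft_force: [-3.1, -0.5, 0.8]
gripper_width: 0.0313
grasp_force: 110.1
```

```bash
python3 -c "
from h import *
np.set_printoptions(linewidth=250,threshold=9999)
rep('s13')"
```

```text
[0.4788 0.0644 0.0346] pitch 0.075 yaw 0.215 F [-3.1 -0.5  0.8] M [0.17 0.57 0.2 ] grip 0.03132105847401414 110.1436185836792
cover dark profile cols 262,274,286,296,302:
[[155 161 167 158 132  98  74  60  55  56  57  52  43  41  40  34  33  31  36  31  29  29  30  33  43  52  52  44  40  43  70 104 129 148 167 181]
 [155 160 163 153 128  94  68  59  59  60  59  55  48  38  36  34  34  32  32  35  32  32  31  33  41  50  49  44  45  72 131 172 163 145 142 143]
 [155 160 164 151 124  92  68  59  60  60  59  53  42  36  32  33  33  33  32  33  38  38  38  41  46  53  55  51  43  40  55  69  80 122 172 190]
 [156 160 157 141 113  89  77  72  71  67  60  48  38  33  31  32  32  33  32  38  46  44  41  41  45  53  57  52  43  38  35  44  81 148 202 211]
 [154 159 146 117  91  78  75  74  72  64  54  42  40  44  50  47  42  39  40  48  48  43  40  42  50  57  59  50  41  38  40  64 117 173 193 179]
 [145 133 111  86  73  70  69  71  71  63  49  37  33  35  34  39  40  37  41  46  42  39  39  44  57  57  51  42  37  34  44  85 149 203 211 185]
 [119  98  80  72  68  72  78  85  82  66  49  
[... 282 characters left out ...]
72  49  39  38  37  35  34  33  28  34  36  35  36  45  58  58  49  37  33  36  49  87 142 186 200 183 167 161]
 [ 83  77  76  74  74  75  74  68  51  37  34  34  36  38  41  38  37  38  36  35  39  47  53  48  40  35  35  43  75 121 172 209 211 184 165 160]
 [ 75  74  70  69  68  71  73  72  68  62  49  42  40  41  37  35  37  36  36  36  43  52  52  43  35  32  33  55 101 153 189 198 182 165 159 159]
 [ 73  72  71  67  66  69  68  69  71  79  95 101  96  78  61  57  56  57  55  55  54  51  43  36  33  31  35  48  87 148 201 208 181 163 160 158]
 [ 68  68  66  65  65  64  69  88 134 184 199 179 157 144 146 156 143 121  98  78  61  48  40  32  29  29  38  64 109 160 189 181 166 161 159 159]]
```

The cover's front is beginning to rise (edge up ~0.6 px). Continue.

Request:
move_arm([
  [[0, -0.04, 0], [-0.0018, 0, 0.0036], 0],
  [[0, -0.04, 0], [-0.0018, 0, 0.0036], 0],
  [[0, -0.04, 0], [-0.0018, 0, 0.0036], 0],
  [[0, 0, 0], [0, 0, 0], 0],
  [[0, 0, 0], [0, 0, 0], 0],
])

```text
t: 13.07
position: [0.4975, 0.0671, 0.0355]
tcp_rot: [-0.316, 2.951, 0.03]
ft_force: [0.7, -0.4, -3.8]
gripper_width: 0.0313
grasp_force: 110.2
```

```bash
python3 -c "
from h import *
np.set_printoptions(linewidth=250,threshold=9999)
rep('s14')"
```

```text
[0.4975 0.0671 0.0355] pitch 0.175 yaw 0.213 F [ 0.7 -0.4 -3.8] M [-0.18  0.34 -0.09] grip 0.031295435485538405 110.15541672706604
cover dark profile cols 262,274,286,296,302:
[[156 160 166 159 132  94  66  58  58  59  56  54  46  38  37  33  31  32  32  31  29  30  32  34  41  50  50  44  37  41  69 118 150 160 169 181]
 [156 160 162 147 112  76  62  63  63  60  57  48  38  34  33  31  33  30  35  35  32  32  29  34  41  47  47  43  38  60 111 152 154 144 142 142]
 [153 160 162 141 103  68  59  59  59  54  46  38  32  35  33  33  33  32  35  40  39  40  41  47  54  55  50  40  37  40  60  86 121 158 181 183]
 [155 160 156 141 113  91  79  69  60  44  38  39  39  36  34  33  33  41  46  46  41  39  42  49  55  53  46  39  36  37  57  99 144 180 210 211]
 [153 158 144 117  92  76  69  60  43  38  37  38  38  36  36  37  44  50  46  42  41  43  52  62  59  50  39  37  40  61 101 139 165 186 195 180]
 [144 134 110  89  73  67  58  46  37  37  37  39  37  36  37  41  47  45  39  38  45  54  59  52  45  38  35  40  63 105 139 159 184 212 213 185]
 [121  99  81  73  67  61  48  41  37  39 
[... 287 characters left out ...]
39  36  34  34  35  37  32  36  42  55  60  57  43  35  35  39  61 102 141 157 158 162 173 194 201 182 167 161]
 [ 82  75  62  52  43  38  38  34  36  33  31  34  36  36  37  40  50  54  47  40  36  33  40  66 108 142 156 159 158 162 182 211 212 184 164 159]
 [ 75  74  69  67  57  46  42  46  50  48  47  47  45  42  46  52  56  47  37  34  33  41  67 103 132 146 154 154 159 171 192 200 184 164 160 160]
 [ 73  72  70  68  65  63  59  56  54  55  57  55  58  57  53  50  44  36  30  29  31  36  63  98 124 128 118 115 122 160 203 208 181 164 160 158]
 [ 69  69  67  64  66  66  69  87 130 173 176 140  90  60  52  41  32  28  27  33  47  62  78  92 110 129 131 135 151 176 192 181 165 161 159 159]]
```

The cover's front edge is up ~5 px (≈10 mm): it has snapped past the clip. Check joints before withdrawing.

Run:
```python
from h import *
s=st(); go([.4788,.0644,.0375],.213,.06); go([.4728,.063,.0456],.213,-.044)
```

```text
{'t': 13.1167, 'joint_pos': [-0.189, 0.8466, -0.0091, 2.118, 0.5916, 0.0029, 0.9983], 'qd': [-0.0034, 0.0001, 0.0064, 0.0092, 0.0045, -0.012, -0.0037], 'joint_torque': [-0.3849, -82.2072, 1.8156, -6.251, -0.0541, -0.7554, 0.107], 'position': [0.4973, 0.0671, 0.0355], 'tcp_rot': [-0.3161, 2.9511, 0.0305], 'ft_force': [1.1625, 0.5606, -2.4634], 'wrist_torque': [-0.1153, 0.3754, -0.0044], 'grasp_force': 110.1458, 'gripper_width': 0.0314}
turn [0.0019 0.1147 0.0004] shift after [ 0.0185  0.0013 -0.0031] shift before [ 0.018   0.0013 -0.0052]
turn [0.0019 0.2187 0.0005] shift after [ 0.0252  0.0012 -0.009 ] shift before [ 0.0226  0.0012 -0.0143]
```

Request:
move_arm([
  [[0, 0, 0], [0, 0, 0], 0],
  [[0, 0.037, 0], [0.006, 0, -0.0015], 0],
  [[0, 0.037, 0], [0.006, 0, -0.0015], 0],
  [[0, 0.037, 0], [0.006, 0, -0.0015], 0],
  [[0, 0.05, 0], [0.0035, 0, -0.003], 0],
  [[0, 0.05, 0], [0.0035, 0, -0.003], 0],
  [[0, 0, 0], [0, 0, 0], 0],
  [[0, 0, 0], [0, 0, 0], 0],
])

```text
t: 13.78
position: [0.4724, 0.0616, 0.0432]
tcp_rot: [0.331, -3.09, 0.002]
ft_force: [1.3, 0.0, 2.4]
gripper_width: 0.0309
grasp_force: 111.0
```

```bash
python3 -c "
from h import *
np.set_printoptions(linewidth=250,threshold=9999)
rep('s15')"
```

```text
[0.4724 0.0616 0.0432] pitch -0.034 yaw 0.213 F [1.3 0.  2.4] M [ 0.12 -0.66 -0.04] grip 0.03092458938600994 110.99106788635254
cover dark profile cols 262,274,286,296,302:
[[155 161 167 158 132  98  69  59  57  56  56  55  45  41  37  36  32  37  38  35  32  30  31  32  42  51  51  43  39  43  67 104 132 151 170 182]
 [155 159 163 153 128  94  69  61  61  61  60  55  46  37  35  34  33  32  32  33  34  29  30  31  40  51  48  45  46  71 130 172 163 146 142 142]
 [154 160 164 150 122  85  63  60  60  61  58  51  40  33  35  33  34  32  32  34  37  38  38  37  44  53  56  49  40  40  56  71  87 122 163 176]
 [155 161 156 140 114  90  78  71  66  59  46  34  31  30  31  31  32  32  36  43  47  40  42  44  51  57  56  50  40  37  37  54 101 163 207 211]
 [154 159 145 116  90  78  75  74  69  55  46  40  37  37  38  40  36  38  47  49  45  40  39  46  57  59  53  44  37  37  49  88 138 181 195 181]
 [145 133 110  87  73  69  70  68  62  48  38  38  36  34  37  39  36  42  47  45  37  40  45  54  57  54  46  39  35  42  74 123 175 211 212 185]
 [120  98  81  72  68  71  73  69  52  38  36
[... 284 characters left out ...]
40  39  35  35  36  33  34  37  38  37  39  40  52  60  53  41  37  35  43  66 108 147 171 194 200 182 167 162]
 [ 83  78  76  73  70  60  47  37  34  33  33  37  38  34  35  38  37  36  40  47  53  50  39  37  33  40  65 107 141 160 182 210 211 185 164 160]
 [ 75  73  70  70  69  70  72  67  55  43  38  39  36  36  34  34  35  38  45  54  51  43  32  32  35  51  90 124 144 167 190 199 182 165 160 159]
 [ 73  75  70  68  65  67  68  69  69  68  68  62  55  55  57  56  56  55  53  48  39  34  31  29  37  58  91 118 130 162 203 209 181 163 160 158]
 [ 69  68  68  65  64  67  67  88 135 185 197 167 128  98  78  70  64  57  52  44  31  27  29  30  34  49  80 109 133 165 189 179 165 159 159 159]]
```

The cover's front edge now rests ~6 mm up on the clip. Withdraw the lever along its axis.

Request:
move_arm([
  [[0, 0, 0], [0.005, 0, 0.001], 0],
  [[0, 0, 0], [0.006, 0, 0.0012], 0],
  [[0, 0, 0], [0.006, 0, 0.0012], 0],
  [[0, 0, 0], [0, 0, 0], 0],
])

```text
t: 14.17
position: [0.4531, 0.0576, 0.0402]
tcp_rot: [0.333, -3.086, 0.005]
ft_force: [-2.3, 0.1, 0.9]
gripper_width: 0.0312
grasp_force: 110.8
```

Request:
move_arm([
  [[0, 0, 0], [0.01, 0, 0.002], 0],
  [[0, 0, 0], [0.012, 0, 0.002], 0],
  [[0, 0, 0], [0.015, 0, 0.002], 0],
  [[0, 0.05, 0], [0.01, 0, 0], 0],
  [[0, 0.05, 0], [0, 0, 0], 0],
  [[0, 0.05, 0], [0, 0, 0], 0],
  [[0, 0, 0], [0, 0, 0], 0],
])

```text
t: 14.75
position: [0.4093, 0.048, 0.0357]
tcp_rot: [0.315, -2.937, 0.027]
ft_force: [1.4, 0.4, -1.7]
gripper_width: 0.0314
grasp_force: 110.4
```

```bash
python3 -c "
from h import *
np.set_printoptions(linewidth=250,threshold=9999)
rep('s16'); go([.41,.09,.06],0,-.19); print(ctrl.sense()['joint_pos'])
g=cv2.imread('pics/s16.png',0);
print(g[240:275:1,305:350:3])"
```

```text
[0.4093 0.048  0.0357] pitch -0.189 yaw 0.214 F [ 1.4  0.4 -1.7] M [ 0.12 -0.33 -0.02] grip 0.03135090821121262 110.43144822120667
cover dark profile cols 262,274,286,296,302:
[[152 160 166 158 132  95  71  59  57  54  56  52  44  39  39  35  31  33  37  34  32  29  33  32  42  50  52  45  39  45  68 103 131 152 169 182]
 [155 159 163 153 128  94  67  60  60  61  59  54  45  38  35  33  33  32  34  33  34  34  30  30  41  51  48  44  44  70 131 172 163 144 141 142]
 [153 160 163 150 120  84  62  59  60  58  57  49  40  35  34  33  32  33  30  32  37  39  35  37  44  54  56  49  40  39  57  70  86 123 162 175]
 [156 160 156 140 114  88  76  71  66  58  47  37  32  31  31  34  32  32  36  45  48  42  40  44  50  55  58  50  41  35  38  53 102 162 207 210]
 [154 158 144 117  92  78  73  75  68  58  43  40  37  38  36  38  36  38  45  48  45  42  42  46  56  60  54  45  38  38  50  88 139 179 195 179]
 [143 132 111  87  72  71  70  69  63  49  39  35  37  36  36  37  38  42  48  44  37  37  44  53  58  55  47  38  34  42  73 123 171 210 211 185]
 [120  99  80  71  69  71  73  70  51  37 
[... 2687 characters left out ...]
6  83]
 [128 179 144 140  78  64  65  67  69  77  90 106  97  87  98]
 [165 197 157 139  76  65  74  83 100 120 136 151 141 108 103]
 [192 202 160 128  66  67  96 125 145 167 179 183 180 141 107]
 [186 180 146 112  60  69 138 167 182 190 195 194 192 174 124]
 [168 163 131  92  60  75 170 186 194 193 197 190 182 180 138]
 [162 159 119  79  62  75 176 193 196 184 185 173 156 149 127]
 [158 158 117  77  63  74 162 190 183 160 153 139 124 109  94]
 [158 158 117  76  65  74 135 166 148 132 119  99  91  79  74]
 [157 158 118  77  67  72 103 125 107  94  89  75  68  67  68]
 [156 158 119  79  68  73  82  89  80  75  74  68  64  66  66]
 [157 158 121  77  67  71  75  77  74  73  71  66  63  63  64]]
```

Lever is out, cover resting on the clip. Return the lever to the free spot where it lay before.

Run:
```python
from h import *
go([.3934,.1566,.03],0,-.186)
s=ctrl.sense(); u=np.array([np.cos(.213),np.sin(.213),0]);p=np.array(s['position'])
for dp in(0,-.05,-.1):
    print(dp,proj('s16',[p+u*(.124*np.cos(dp)-.035*np.sin(dp))+[0,0,.124*np.sin(dp)+.035*np.cos(dp)],p+u*(.054*np.cos(dp)-.035*np.sin(dp))+[0,0,.054*np.sin(dp)+.035*np.cos(dp)]]).round(1).tolist())
```

```text
turn [-0.0378 -0.0005  0.2101] shift after [0.0142 0.1087 0.0084] shift before [-0.0088  0.1096  0.0043]
0 [[322.6, 269.8], [353.6, 266.0]]
-0.05 [[321.9, 272.5], [352.8, 267.3]]
-0.1 [[321.4, 275.2], [352.1, 268.5]]
```

Request:
move_arm([
  [[-0.0126, 0, 0.07], [0.01, 0.01, 0], 0],
  [[-0.0126, 0, 0.07], [0.01, 0.02, 0], 0],
  [[-0.0126, 0, 0.07], [0, 0.025, 0], 0],
  [[0, 0, 0], [0, 0.025, 0], 0],
  [[0, 0, 0], [0, 0.02, 0], 0],
  [[0, 0, 0], [0, 0.008, 0], 0],
  [[0, 0, 0], [0, 0, 0], 0],
])

```text
t: 15.38
position: [0.3822, 0.1531, 0.0398]
tcp_rot: [0.005, -2.956, 0.0]
ft_force: [-0.3, -0.4, -1.5]
gripper_width: 0.0311
grasp_force: 110.4
```

```bash
python3 -c "
from h import *
go([.3934,.1566,-.019],0,-.184);print(ctrl.sense()['joint_pos'],ctrl.sense()['position'])"
```

```text
turn [-0.0006 -0.0013  0.0032] shift after [-0.0217  0.0035  0.0557] shift before [-0.0218  0.0035  0.0557]
[-0.23009738  0.86279915 -0.30461797  2.01267108  0.32817772  0.48199822
  0.81697797] [0.38222186 0.15309813 0.03976519]
```

Request:
move_arm([
  [[0, 0, 0], [-0.007, 0, 0.015], 0],
  [[0, 0, 0], [-0.008, 0, 0.018], 0],
  [[0, 0, 0], [-0.007, 0, 0.015], 0],
  [[0, 0, 0], [0, 0, 0.007], 0],
  [[0, 0, 0], [0, 0, 0.003], 0],
  [[0, 0, 0], [0, 0, 0], 0],
])

```text
t: 15.88
position: [0.3929, 0.1512, -0.0213]
tcp_rot: [0.001, -2.954, 0.002]
ft_force: [0.5, 0.4, -0.9]
gripper_width: 0.0313
grasp_force: 110.4
```

Request:
move_arm([
  [[0, 0, 0], [0, 0, 0.0015], 0],
  [[0, 0, 0], [0, 0, 0], 0],
  [[0, 0, 0], [0, 0, 0], 0],
])

```text
t: 16.13
position: [0.3935, 0.1518, -0.0222]
tcp_rot: [0.001, -2.956, 0.0]
ft_force: [0.1, 0.0, -2.3]
gripper_width: 0.0312
grasp_force: 110.4
```

Release and rise.

Request:
move_arm([
  [[0, 0, 0], [0, 0, 0], 40],
  [[0, 0, 0], [0, 0, 0], 70],
  [[0, 0, 0], [0, 0, 0], 70],
  [[0, 0, 0], [0, 0, -0.01], 70],
  [[0, 0, 0], [0, 0, -0.025], 70],
  [[0, 0, 0], [0, 0, -0.035], 70],
  [[0, 0, 0], [0, 0, -0.04], 70],
  [[0, 0, 0], [0, 0, -0.04], 70],
  [[0, 0, 0], [0, 0, -0.04], 70],
  [[0, 0, 0], [0, 0, -0.03], 70],
  [[0, 0, 0], [0, 0, 0], 70],
])

```text
t: 17.05
position: [0.4364, 0.1527, 0.1982]
tcp_rot: [0.0, -2.962, -0.003]
ft_force: [0.1, 0.7, -0.9]
gripper_width: 0.06
grasp_force: 0.0
```

Run:
```python
from h import *
go([.60,.0894,.2],.213,0); s=ctrl.sense(); print(s['position'],s['joint_pos'])
snap('side','s17'); g=cv2.imread('pics/s17.png',0); np.set_printoptions(linewidth=250,threshold=9999)
print(proj('s17',[[.515,.152,.012],[.3875,.152,.024],[.44,.152,.024]]).round(0)); print(g[284:320:1,318:380:3])
```

```text
turn [ 0.0211 -0.1787 -0.2122] shift after [-0.1466 -0.0964 -0.0018] shift before [-0.1607 -0.0633 -0.0311]
[0.43636702 0.15267686 0.19819219] [-0.1202547   0.65558864 -0.43387639  1.68419906  0.20330239  1.01873445
  0.95638624]
[[332. 312.]
 [395. 305.]
 [369. 306.]]
[[ 73  71  70  70  67  68  73  75  72  69  66  67  62  59  60  61  61  61  61  56  43]
 [ 74  71  68  66  65  68  72  72  69  67  67  67  67  59  60  61  61  59  56  46  37]
 [ 76  71  66  65  63  68  71  69  67  63  64  68  68  59  57  58  61  55  46  37  37]
 [ 75  69  65  65  66  69  71  67  64  60  63  67  66  60  57  58  55  48  40  36  37]
 [ 74  69  68  68  67  70  69  66  61  59  61  64  65  59  57  53  43  41  38  38  37]
 [ 73  64  71  71  70  69  69  66  63  61  65  65  62  58  56  47  36  39  39  39  38]
 [ 69  64  69  74  73  72  69  67  65  60  65  66  60  54  52  38  37  37  38  39  37]
 [ 68  63  72  76  75  74  69  68  67  62  65  66  59  46  42  35  35  38  39  41  40]
 [ 69  66  69  74  75  72  70  69  65  64  66  61  53  39  35  36  32  38  37  36  41]
 [ 69  67  70  72  76  74  72  69  66  64  66  
[... 1602 characters left out ...]
20]
 [ 97  77  72  75 112 194 195 185 186 182 180 180 181 126 119 120 118  42  19  22  22]
 [ 76  72  74  77  98 183 182 166 164 157 157 155 156 126 117 116 116  43  22  21  22]
 [ 72  75  75  78  85 144 145 131 131 127 128 123 114 105  95  92  89  34  22  20  21]
 [ 74  77  76  76  75  89  93  86  85  84  86  80  74  72  64  57  60  26  23  22  20]
 [ 75  80  78  77  72  54  54  52  53  53  53  50  49  50  46  44  50  26  22  19  18]
 [ 77  79  81  76  73  57  54  56  56  57  56  57  58  55  51  55  60  38  29  26  24]
 [ 76  80  79  76  73  71  68  69  69  70  70  72  72  70  76  88  90  63  53  50  48]
 [ 77  78  79  77  74  76  75  76  76  78  75  78  78  80 105 124 124  85  80  90  88]]
```

Request:
move_arm([
  [[0.007, -0.06, -0.071], [0, 0, 0], 70],
  [[0.007, -0.06, -0.071], [0, 0, 0], 70],
  [[0.007, -0.059, -0.07], [0, 0, 0], 70],
  [[0, 0, 0], [-0.03, -0.02, 0], 70],
  [[0, 0, 0], [-0.035, -0.022, 0], 70],
  [[0, 0, 0], [-0.035, -0.022, 0], 70],
  [[0, 0, 0], [-0.03, -0.02, 0], 70],
  [[0, 0, 0], [-0.017, -0.012, 0], 70],
  [[0, 0, 0], [0, 0, 0], 70],
  [[0, 0, 0], [0, 0, 0], 70],
])

```text
t: 17.93
position: [0.5978, 0.089, 0.191]
tcp_rot: [0.333, -3.115, 0.002]
ft_force: [-1.4, 0.9, 0.7]
gripper_width: 0.06
grasp_force: 0.0
```

Run:
```python
from h import *
np.set_printoptions(linewidth=250,threshold=9999)
go([.6483,.0998,.2],.213,0); s=ctrl.sense(); print(s['position'],s['joint_pos'])
u=np.array([np.cos(.213),np.sin(.213),0]);v=np.array([-u[1],u[0],0]); H=np.array([.619,.0935,0])
d=snap('wrist','w18'); g=cv2.cvtColor(d['pixels'],cv2.COLOR_BGR2GRAY)
P=lambda a,b,z:H+a*u+b*v+[0,0,z]
print('block top',proj('w18',[P(.017,.018,.145),P(.017,-.018,.145),P(.043,.018,.145),P(.043,-.018,.145)]).round(0).tolist())
print('rim',proj('w18',[P(-.058,.038,.1),P(-.058,-.038,.1),P(.0,.038,.1),P(.0,-.038,.1),P(.058,.038,.1),P(.058,-.038,.1)]).round(0).tolist())
print('scene block',proj('scene0',[P(.030,0,.143)]))
sm=cv2.resize(g,(80,60),interpolation=cv2.INTER_AREA); print(sm[10:50,18:62])
```

```text
turn [-0.0005 -0.0091 -0.0002] shift after [-0.0517 -0.0001 -0.009 ] shift before [-0.0516 -0.0001 -0.0095]
[0.59775693 0.08900375 0.19100169] [ 0.00579617  0.79187895 -0.44908394  1.35929522  0.35743015  1.07976296  1.28571915]
block top [[351.0, 313.0], [294.0, 313.0], [351.0, 350.0], [295.0, 350.0]]
rim [[379.0, 184.0], [267.0, 183.0], [375.0, 264.0], [270.0, 264.0], [372.0, 336.0], [273.0, 336.0]]
scene block [[327.71620341 187.40026527]]
[[ 89  96  97  95  90  97  98  96  81  58  57  50  51  55  56  56  56  57  54  53  55  56  55  54  58  87  91  96 102  91  86  83 105 100 244 248 244 116 106 108 107 116 115 112]
 [ 86  92 100  98  94  97  99  98  91  59  54  52  55  55  51  53  55  56  55  56  57  60  59  58  57  86  98  94  99  95  87  91 101 125 250 248 214 104 102 110 107 117 112 111]
 [ 81  84  89  95  96  99  97  89  87  66  52  51  59  57  53  50  54  55  57  60  61  60  58  56  55  70  93  94  92  92  89  92  97 164 250 248 172  99 101 108 104 116 116 117]
 [ 82  79  80  82  88  92  87  85  86  72  53  54  57  56  51  52  54  58  62  62  60  56  55  55  55  59  90  96  9
[... 5807 characters left out ...]
0  34  32  31  30  29  34  22  23  96 142  98  82  85  95 108 128 144 155 165 176 155 127 113 125 137 124 113  96  55  22  24  34  30  31  31  34  33  30  58  98]
 [ 34  30  30  30  31  30  30  30  28  33  22  62 140 141 110  94  84 106 134 166 179 185 187 176 151 124  87  83  89  87  85  79  69  23  25  32  30  30  30  30  30  31  30  30]
 [ 30  30  30  30  30  30  30  30  29  32  22  92 130 139 122 104 103 110 120  75  84  84  62 116 103 123  99  85  95 112 139 151 158  59  26  30  29  30  29  30  30  30  30  30]
 [ 30  30  31  30  29  28  28  29  29  30  25 119 125 118 126 132 148 127 120  75 104 119 109  80  89 122 144 101  98 130 161 140 133  88  26  30  29  29  28  28  29  30  31  30]]
```

Run:
```python
from h import *
np.set_printoptions(linewidth=250)
g=cv2.imread('pics/w18.png',0).astype(int)
print([(r,int(g[r,305:345].mean())) for r in range(292,392,2)])
for r in (322,330,340,348): print(r,g[r,280:370:2].tolist())
```

```text
[(292, 71), (294, 71), (296, 71), (298, 70), (300, 70), (302, 57), (304, 33), (306, 31), (308, 26), (310, 26), (312, 25), (314, 26), (316, 27), (318, 46), (320, 66), (322, 70), (324, 77), (326, 77), (328, 76), (330, 77), (332, 77), (334, 79), (336, 81), (338, 80), (340, 77), (342, 77), (344, 75), (346, 72), (348, 70), (350, 67), (352, 73), (354, 75), (356, 75), (358, 75), (360, 75), (362, 75), (364, 76), (366, 82), (368, 99), (370, 152), (372, 178), (374, 181), (376, 179), (378, 179), (380, 178), (382, 164), (384, 152), (386, 81), (388, 74), (390, 75)]
322 [35, 33, 28, 40, 62, 68, 69, 69, 53, 56, 66, 62, 57, 55, 58, 68, 72, 77, 84, 72, 69, 59, 75, 76, 74, 69, 67, 66, 76, 73, 77, 77, 77, 78, 76, 67, 52, 75, 75, 75, 71, 40, 29, 43, 52]
330 [24, 25, 38, 70, 172, 252, 157, 72, 61, 59, 70, 75, 75, 73, 74, 73, 74, 73, 72, 74, 74, 74, 79, 85, 87, 80, 76, 77, 78, 81, 83, 82, 78, 80, 79, 67, 55, 74, 155, 254, 237, 71, 56, 30, 27]
340 [129, 138, 144, 146, 145, 143, 146, 150, 134, 52, 69, 81, 84, 73, 74, 75, 74, 75, 75, 74, 73, 77, 82, 85, 78, 79, 82, 76, 75, 79, 79, 80, 78, 77, 75, 65, 90, 124, 121, 127, 132, 138, 145, 139, 131]
348 [134, 142, 145, 147, 150, 151, 144, 136, 124, 70, 65, 74, 80, 71, 68, 69, 67, 66, 65, 67, 71, 72, 75, 71, 73, 75, 72, 72, 72, 72, 72, 71, 72, 76, 72, 64, 120, 127, 128, 132, 128, 119, 111, 115, 125]
```

Wrist profile: connector block spans columns 298–351 and rows ~319–352, i.e. ~2 mm farther and 1 mm left of the estimate. Move over it and descend.

Request:
move_arm([
  [[0, -0.009, 0], [-0.018, 0, 0], 70],
  [[0, 0, 0], [-0.022, 0.001, 0], 70],
  [[0, 0, 0], [-0.014, 0, 0], 70],
  [[0, 0, 0], [0, 0, 0.015], 70],
  [[0, 0, 0], [0, 0, 0.025], 70],
  [[0, 0, 0], [0, 0, 0.02], 70],
  [[0, 0, 0], [0, 0, 0.01], 70],
  [[0, 0, 0], [0, 0, 0], 70],
  [[0, 0, 0], [0, 0, 0], 70],
])

```text
t: 18.73
position: [0.6506, 0.1022, 0.1231]
tcp_rot: [-0.335, 3.121, -0.001]
ft_force: [-0.4, -0.6, 1.1]
gripper_width: 0.0595
grasp_force: 0.0
```

Run:
```python
from h import *
go([.650,.101,.103],.213,0); s=ctrl.sense(); print(s['position'],s['joint_pos'],s['ft_force'])
d=snap('wrist','w19'); g=cv2.cvtColor(d['pixels'],cv2.COLOR_BGR2GRAY)
print(proj('w19',[s['position']-np.array([0,0,-.03])]))
for r in range(250,340,6): print(r,g[r,230:420:5].tolist())
```

```text
turn [-0.0007  0.0021  0.0011] shift after [ 0.0009 -0.001   0.0201] shift before [ 0.0009 -0.001   0.0201]
[0.65062514 0.10217624 0.12309202] [-0.03089765  0.94642968 -0.42319552  1.22752176  0.396341    1.04552936
  1.29040756] [-0.4229711  -0.55109376  1.12340734]
[[323.21408555 312.06824989]]
250 [143, 144, 146, 143, 155, 196, 125, 49, 50, 47, 40, 32, 48, 48, 49, 43, 40, 49, 49, 50, 41, 50, 49, 52, 52, 48, 51, 37, 55, 53, 50, 196, 190, 138, 141, 153, 160, 160]
256 [154, 150, 163, 159, 174, 196, 140, 56, 49, 47, 41, 34, 47, 48, 48, 46, 40, 48, 49, 49, 43, 51, 52, 52, 53, 51, 50, 41, 53, 53, 45, 195, 189, 248, 145, 148, 157, 156]
262 [151, 151, 165, 153, 182, 196, 155, 57, 47, 49, 40, 37, 31, 30, 30, 39, 29, 30, 30, 30, 43, 31, 30, 29, 30, 50, 50, 52, 54, 54, 48, 195, 189, 255, 161, 154, 153, 144]
268 [149, 142, 150, 158, 139, 195, 167, 47, 48, 47, 35, 30, 39, 40, 30, 30, 29, 29, 30, 30, 30, 29, 31, 30, 30, 30, 39, 54, 55, 54, 47, 249, 250, 254, 158, 160, 138, 140]
274 [139, 130, 146, 159, 99, 195, 193, 54, 53, 48, 44, 43, 32, 30, 31, 31, 32, 31, 30, 30, 30, 30, 32, 31, 30, 31, 29,
[... 1057 characters left out ...]
13, 120]
316 [120, 30, 26, 83, 160, 156, 166, 138, 146, 163, 141, 48, 58, 49, 48, 49, 48, 51, 54, 57, 52, 51, 52, 51, 51, 53, 38, 137, 133, 147, 145, 138, 142, 151, 26, 25, 30, 120]
322 [40, 25, 26, 44, 152, 144, 152, 137, 151, 158, 154, 46, 55, 48, 47, 45, 46, 49, 51, 49, 51, 48, 49, 48, 49, 51, 75, 139, 156, 149, 149, 156, 159, 172, 25, 25, 27, 92]
328 [29, 26, 26, 25, 159, 156, 154, 148, 152, 167, 155, 151, 66, 53, 46, 44, 47, 50, 48, 48, 48, 50, 50, 50, 52, 109, 142, 131, 146, 138, 146, 161, 151, 156, 24, 25, 24, 30]
334 [25, 25, 26, 25, 144, 150, 163, 148, 166, 161, 166, 140, 62, 53, 50, 47, 49, 50, 52, 52, 52, 51, 52, 52, 84, 128, 138, 156, 125, 130, 143, 159, 153, 149, 26, 25, 25, 26]
```

Block centred (cols 283–361, rows 278–326). Descend and grip.

Request:
move_arm([
  [[0, 0, 0], [0.001, 0, 0.008], 70],
  [[0, 0, 0], [0, 0, 0.007], 70],
  [[0, 0, 0], [0, 0, 0.005], 70],
  [[0, 0, 0], [0, 0, 0], 70],
  [[0, 0, 0], [0, 0, 0], 40],
  [[0, 0, 0], [0, 0, 0], 20],
  [[0, 0, 0], [0, 0, 0], 0],
  [[0, 0, 0], [0, 0, 0], 0],
  [[0, 0, 0], [0, 0, 0], 0],
  [[0, 0, 0], [0, 0, 0], 0],
], grip_force=100)

```text
t: 19.62
position: [0.6501, 0.1015, 0.1032]
tcp_rot: [-0.334, 3.121, -0.001]
ft_force: [-3.2, -0.9, 7.2]
gripper_width: 0.0327
grasp_force: 99.0
```

Request:
move_arm([
  [[0, 0, 0], [0, 0, -0.004], 0],
  [[0, 0, 0], [0, 0, -0.006], 0],
  [[0, 0, 0], [0, 0, -0.01], 0],
  [[0, 0, 0], [0, 0, -0.02], 0],
  [[0, 0, 0], [0, 0, -0.03], 0],
  [[0, 0, 0], [0, 0, -0.03], 0],
  [[0, 0, 0], [0, 0, -0.02], 0],
  [[0, 0, 0], [0, 0, 0], 0],
  [[0, 0, 0], [0, 0, 0], 0],
])

```text
t: 20.37
position: [0.6499, 0.1017, 0.2239]
tcp_rot: [-0.334, 3.12, -0.001]
ft_force: [-0.5, -0.9, -1.5]
gripper_width: 0.0324
grasp_force: 101.6
```

Run:
```python
from h import *
np.set_printoptions(linewidth=250,threshold=99999)
s=st(); e=snap('side','s20'); g=cv2.cvtColor(e['pixels'],cv2.COLOR_BGR2GRAY)
p=np.array(s['position']); u=np.array([np.cos(.213),np.sin(.213),0]);v=np.array([-u[1],u[0],0]); c=p+[0,0,.031]-.0*u
for a in(-.086,.026): print(proj('s20',[c+a*u+.036*v-[0,0,.034],c+a*u+.036*v-[0,0,.020]]).round(1).tolist())
sub=g[150:270,225:325]; print(cv2.resize(sub,(50,60),interpolation=cv2.INTER_AREA))
```

```text
{'t': 20.3667, 'joint_pos': [-0.0316, 0.8482, -0.4472, 1.0865, 0.3477, 1.2722, 1.3407], 'qd': [0.0007, 0.0339, 0.0078, 0.0375, 0.0051, -0.0215, -0.0029], 'joint_torque': [-0.0641, -106.4592, -7.0507, -28.556, -0.0836, 0.5767, 0.1273], 'position': [0.6499, 0.1017, 0.2239], 'tcp_rot': [-0.3343, 3.1196, -0.0007], 'ft_force': [-0.5157, -0.918, -1.5102], 'wrist_torque': [0.0408, -0.0193, -0.0261], 'grasp_force': 101.6285, 'gripper_width': 0.0324}
[[308.4, 209.8], [308.3, 202.9]]
[[250.7, 215.1], [250.2, 208.0]]
[[111  99 106 113 112 112 115 117 114 120 122  98  49  42  38  37  39  53  65  65  48  49  86 119 146 155 157 157 156 140  84  90 145 157 157 156 156 157 157 156 157 157 157 157 157 157 158 157 157 156]
 [107  83  93 109 109 111 116 120 117 121 121  98  49  43  39  37  39  50  60  57  45  61 115  98 106 143 156 156 154 131  74  72 133 169 168 154 156 157 157 157 157 157 157 157 157 157 157 157 157 157]
 [105  82  90 103 107 111 116 119 119 120 118 110  64  44  42  38  39  39  43  42  39  67 138 140 103 107 144 155 151 124  86  53 102 162 164 147 156 157 157 157 157 157 157 156 156 
[... 10892 characters left out ...]
4 154 154 154 154 154 153 153 152 152 139 114 114 121 138 139 128 137 116  71  63  64  64]
 [ 86  72  98 107 107 105 101 101 101 101 104 107 126 179 206 197 164 161 162 161 157 156 156 156 155 155 155 154 155 154 153 153 151 151 150 147 148 142 124 135 153 172 169 136 135 119  71  65  67  66]
 [ 74  62  88 102 105 104 106 106 105 106 110 114 119 145 187 208 173 168 179 173 157 155 155 154 154 154 152 152 150 152 149 145 141 141 147 148 146 169 179 189 187 190 186 140 121  86  62  65  68  69]
 [ 78  59  69  97 108 108 105 103 106 106 109 113 118 140 183 213 176 152 155 154 155 155 156 163 165 147 142 142 141 141 140 143 142 143 162 172 162 167 170 167 162 160 154 115  91  66  62  66  72  74]]
```

The cover is off and held about level. Carry it to the tray: first back in x, then across.

Run:
```python
from h import *
go([.50,.06,.23],.15,0)
u=np.array([np.cos(.15),np.sin(.15)]); v=np.array([-u[1],u[0]])
a=onz('scene0',[(308,371),(364,322),(433,380),(376,435)],.028)[:,:2]; b=a.mean(0); print(b,((a-b)@np.c_[u,v]).round(3).tolist())
# detect tray corners in scene by code
d=snap('scene','sc21'); g=cv2.cvtColor(d['pixels'],cv2.COLOR_BGR2GRAY)
for r in (350,378,405): print(r,g[r,295:445:2].tolist())
for c in (345,371,400): print(c,g[315:445:2,c].tolist())
print(onz('scene0',[(425,270)],.1))
```

```text
turn [-0.0009  0.0021  0.0636] shift after [ 0.154  -0.0187 -0.0073] shift before [ 0.1549 -0.0089 -0.0076]
[ 0.44965347 -0.32716225] [[-0.087, 0.093], [0.087, 0.097], [0.084, -0.097], [-0.085, -0.093]]
350 [82, 84, 88, 80, 86, 92, 76, 77, 79, 81, 85, 92, 100, 113, 120, 115, 170, 79, 82, 78, 81, 177, 172, 169, 168, 168, 169, 170, 169, 169, 170, 170, 170, 169, 169, 167, 168, 169, 172, 170, 169, 169, 169, 167, 170, 172, 175, 80, 80, 81, 80, 136, 140, 62, 74, 77, 80, 76, 78, 77, 83, 87, 91, 98, 104, 91, 92, 96, 84, 83, 82, 79, 93, 91, 88]
378 [71, 71, 73, 74, 71, 77, 82, 82, 90, 40, 78, 78, 78, 158, 167, 170, 169, 173, 171, 172, 171, 170, 172, 174, 169, 172, 172, 172, 171, 174, 171, 170, 171, 170, 171, 173, 175, 172, 172, 171, 172, 170, 169, 173, 173, 171, 172, 171, 170, 172, 172, 172, 173, 171, 170, 171, 170, 171, 171, 170, 169, 171, 177, 79, 78, 74, 78, 81, 187, 81, 85, 82, 80, 80, 78]
405 [72, 72, 73, 79, 71, 70, 86, 85, 80, 79, 74, 75, 81, 77, 91, 93, 83, 90, 98, 98, 91, 92, 78, 73, 81, 78, 99, 172, 175, 173, 177, 174, 176, 173, 171, 176, 174, 176, 174, 174, 173, 173, 175, 173, 175,
[... 381 characters left out ...]
 79, 85, 87, 83, 78, 77, 82, 71, 66, 68, 78, 71]
371 [73, 70, 76, 73, 66, 60, 175, 76, 79, 81, 83, 169, 167, 169, 168, 167, 169, 169, 166, 171, 171, 169, 167, 170, 169, 170, 170, 172, 171, 174, 170, 172, 173, 172, 173, 170, 174, 174, 171, 173, 174, 173, 174, 174, 175, 174, 175, 172, 176, 174, 171, 178, 176, 175, 176, 173, 196, 126, 76, 80, 76, 32, 69, 77, 72]
400 [119, 117, 113, 109, 105, 87, 80, 89, 73, 67, 77, 76, 71, 83, 80, 68, 76, 70, 145, 85, 80, 77, 81, 127, 170, 170, 173, 173, 173, 170, 171, 172, 173, 170, 172, 171, 171, 172, 173, 170, 171, 174, 173, 174, 175, 171, 174, 151, 176, 76, 82, 50, 75, 66, 72, 72, 72, 71, 71, 73, 91, 96, 109, 99, 103]
[[ 0.6879265  -0.22312305  0.1       ]]
```

Request:
move_arm([
  [[0, 0, 0.032], [0.02, 0, 0], 0],
  [[0, 0, 0.032], [0.03, 0, 0], 0],
  [[0, 0, 0], [0.035, 0, 0], 0],
  [[0, 0, 0], [0.035, -0.005, 0], 0],
  [[0, 0, 0], [0.03, -0.015, 0], 0],
  [[0, 0, 0], [0.01, -0.025, 0], 0],
  [[0, 0, 0], [0, -0.035, 0], 0],
  [[0, 0, 0], [0, -0.035, 0], 0],
  [[0, 0, 0], [0, -0.035, 0], 0],
  [[0, 0, 0], [0, -0.035, 0], 0],
  [[0, 0, 0], [0, -0.035, 0], 0],
  [[0, 0, 0], [0, -0.03, 0], 0],
])

```text
t: 21.47
position: [0.5285, -0.1743, 0.2216]
tcp_rot: [-0.233, 3.132, -0.001]
ft_force: [0.1, -0.3, -0.9]
gripper_width: 0.033
grasp_force: 101.6
```

Run:
```python
from h import *
s=ctrl.sense();print(s['position'],s['joint_pos'],s['grasp_force'],s['gripper_width']); go([.48,-.3205,.2],.15,0)
```

```text
[ 0.52846752 -0.17432112  0.22158097] [ 0.50770372  0.68062637 -0.4815212   1.50977239  0.34605684  1.03573315
  1.65946469] 101.61910057067871 0.03298122698365073
turn [-0.0006  0.0007 -0.0017] shift after [ 0.0698 -0.1373  0.0216] shift before [ 0.0696 -0.1374  0.0216]
```

Request:
move_arm([
  [[0, 0, 0], [0.015, -0.025, 0], 0],
  [[0, 0, 0], [0.017, -0.025, 0], 0],
  [[0, 0, 0], [0.017, -0.025, 0], 0],
  [[0, 0, 0], [0.012, -0.02, 0], 0],
  [[0, 0, 0], [0.005, -0.012, 0], 0],
  [[0, 0, 0], [0, 0, 0], 0],
  [[0, 0, 0], [0, 0, 0], 0],
])

```text
t: 22.05
position: [0.4797, -0.287, 0.2218]
tcp_rot: [-0.234, 3.131, 0.001]
ft_force: [0.6, 0.3, 0.1]
gripper_width: 0.0324
grasp_force: 101.6
```

Run:
```python
from h import *
np.set_printoptions(linewidth=250,threshold=99999)
s=ctrl.sense();print(s['position'],s['joint_pos'],s['ft_force']); go([.48,-.3205,.06],.15,0)
e=snap('scene','sc22'); g=cv2.cvtColor(e['pixels'],cv2.COLOR_BGR2GRAY)
p=np.array(s['position']); u=np.array([np.cos(.15),np.sin(.15),0]);v=np.array([-u[1],u[0],0]); c=p+[0,0,.031]
print([proj('sc22',[c+a*u+b*v-[0,0,.034]]).round(1).tolist() for a in(-.086,.026) for b in(-.036,.036)])
uv=proj('sc22',[c-.03*u])[0].astype(int); sub=g[uv[1]-60:uv[1]+60,uv[0]-75:uv[0]+75]; print(uv); print(cv2.resize(sub,(50,40),interpolation=cv2.INTER_AREA))
```

```text
[ 0.47973489 -0.28697196  0.22176869] [ 0.73600941  0.6865929  -0.49779577  1.50020498  0.3563743   1.04442464  1.87365124] [0.60450632 0.31895879 0.10204897]
turn [ 0.0003  0.0017 -0.0008] shift after [ 0.0047 -0.0332  0.1618] shift before [ 0.005  -0.0332  0.1618]
[[[358.3, 335.8]], [[329.2, 311.4]], [[400.1, 300.5]], [[371.0, 278.9]]]
[366 294]
[[203 192 143 141 140 139 134 117 141 136 135 135 131 135 163 234 240 193 119 110  35  41  54  54  29  30  32  34  36  37  35  37  37  36  37  36  36  33  30 114 153  71  49 128 113 128  72  32  45  56]
 [198 152 151 142 139 140 137 123 147 137 137 139 139 165 221 241 169 108 111 113  42  45 105  64  33  32  33  35  36  36  37  37  37  37  37  36  35  35  37 142 150 153 139 107  93  92 120 127  59  32]
 [139 160 168 153 146 139 148 155 136 137 136 142 209 248 232 147 116 109 117 119  66  34  43  41  36  31  34  33  36  37  37  37  37  37  37  36  35  33  74 153 140 137 143 152 101  76  83  93 120 111]
 [ 86 106 158 169 167 146 140 140 137 136 152 190 246 215 133 123 118 115 129 129 103  33  38  35  37  32  33  34  35  34  36  36  36  37  37
[... 6670 characters left out ...]
7 178 136  93  83 110 123  76  81  81  82  99  89  86  98 107 118 124 112 110 103 104 120]
 [ 84  86  82  85  90  93  87  97  95 119 113 109 111 147 107  87 122 167 178 178 178 178 178 178 177 178 178 177 178 179 150  94  86 100 136  82  78  77  87  87  81  95  97 113 114 115 106  93  96 108]
 [ 85  83  84  83  88  83  85  87  91 110 127 122 150  92  85 123 177 178 178 178 177 177 177 178 178 178 178 177 178 178 178 165 112  83  92 142  86  81  83  83  85  95  95 106 101  98  98  89  82  94]
 [ 85  86  89  92  89  85  85  79  87  98 130 136  87  85 162 179 179 178 179 179 178 178 179 178 178 179 178 179 178 178 178 178 160  96  88  86 135  88  76  79  87  84  95  97 105 101  95  93  93 101]]
```

Cover is in the scene view above the tray's far edge (front corners at about (355,330) and (334,310)). Shift over the tray and lower.

Request:
move_arm([
  [[0, 0, 0], [0.003, -0.015, 0], 0],
  [[0, 0, 0], [0.002, -0.018, 0.01], 0],
  [[0, 0, 0], [0, 0, 0.025], 0],
  [[0, 0, 0], [0, 0, 0.035], 0],
  [[0, 0, 0], [0, 0, 0.035], 0],
  [[0, 0, 0], [0, 0, 0.03], 0],
  [[0, 0, 0], [0, 0, 0.02], 0],
  [[0, 0, 0], [0, 0, 0.015], 0],
  [[0, 0, 0], [0, 0, 0.01], 0],
  [[0, 0, 0], [0, 0, 0], 0],
  [[0, 0, 0], [0, 0, 0], 0],
])

```text
t: 23.02
position: [0.4806, -0.3201, 0.0426]
tcp_rot: [-0.236, 3.13, -0.001]
ft_force: [1.0, 0.5, -0.4]
gripper_width: 0.0326
grasp_force: 101.6
```

Run:
```python
from h import *
s=ctrl.sense();print(s['position'],s['joint_pos'],s['ft_force']); go([.48,-.3205,.007],.15,0)
```

```text
[ 0.48058322 -0.32008463  0.0425818 ] [ 0.724628    0.94469734 -0.38492752  1.62590929  0.51015422  0.67037715
  1.80027313] [ 1.0200875   0.46364456 -0.42685333]
turn [-0.0005  0.0022  0.0005] shift after [ 0.0006 -0.0003  0.0356] shift before [ 0.0007 -0.0003  0.0356]
```

Request:
move_arm([
  [[0, 0, 0], [0, 0, 0.01], 0],
  [[0, 0, 0], [0, 0, 0.01], 0],
  [[0, 0, 0], [0, 0, 0.006], 0],
  [[0, 0, 0], [0, 0, 0], 0],
  [[0, 0, 0], [0, 0, 0], 0],
])

```text
t: 23.43
position: [0.48, -0.3207, 0.016]
tcp_rot: [-0.235, 3.131, -0.0]
ft_force: [1.0, 1.2, -0.7]
gripper_width: 0.032
grasp_force: 101.6
```

Request:
move_arm([
  [[0, 0, 0], [0, 0, 0.003], 0],
  [[0, 0, 0], [0, 0, 0.003], 0],
  [[0, 0, 0], [0, 0, 0], 0],
])

```text
t: 23.68
position: [0.4799, -0.3208, 0.0099]
tcp_rot: [-0.234, 3.131, -0.001]
ft_force: [0.0, 0.9, -1.7]
gripper_width: 0.0326
grasp_force: 101.6
```

Request:
move_arm([
  [[0, 0, 0], [0, 0, 0.002], 0],
  [[0, 0, 0], [0, 0, 0.002], 0],
  [[0, 0, 0], [0, 0, 0], 0],
])

```text
t: 23.93
position: [0.4796, -0.3211, 0.0067]
tcp_rot: [-0.234, 3.132, -0.002]
ft_force: [-5.9, 1.3, 15.9]
gripper_width: 0.0322
grasp_force: 103.7
```

Contact with the tray floor (16 N). Release and rise.

Request:
move_arm([
  [[0, 0, 0], [0, 0, -0.001], 0],
  [[0, 0, 0], [0, 0, 0], 30],
  [[0, 0, 0], [0, 0, 0], 60],
  [[0, 0, 0], [0, 0, 0], 65],
  [[0, 0, 0], [0, 0, 0], 65],
  [[0, 0, 0], [0, 0, -0.01], 65],
  [[0, 0, 0], [0, 0, -0.025], 65],
  [[0, 0, 0], [0, 0, -0.035], 65],
  [[0, 0, 0], [0, 0, -0.04], 65],
  [[0, 0, 0], [0, 0, -0.04], 65],
  [[0, 0, 0], [0, 0, -0.03], 65],
  [[0, 0, 0], [0, 0, 0], 65],
])

```text
t: 24.93
position: [0.4816, -0.3213, 0.1937]
tcp_rot: [-0.234, 3.124, -0.008]
ft_force: [1.4, 0.1, 0.3]
gripper_width: 0.0553
grasp_force: 0.0
```

Run:
```python
from h import *
np.set_printoptions(linewidth=260,threshold=99999)
s=ctrl.sense();print(s['position'],s['ft_force'],s['gripper_width'])
d=snap('wrist','w23'); g=cv2.cvtColor(d['pixels'],cv2.COLOR_BGR2GRAY)
u=np.array([np.cos(.15),np.sin(.15),0]);v=np.array([-u[1],u[0],0]); c=np.array([.4797,-.321,.004])
print([proj('w23',[c+a*u+b*v+[0,0,h]]).round(0)[0].tolist() for a,h in((-.086,.014),(.026,.014)) for b in(-.036,.036)],[proj('w23',[c+a*u+b*v+[0,0,.043]]).round(0)[0].tolist() for a in(-.013,.013) for b in(-.018,.018)])
print(cv2.resize(g,(64,48),interpolation=cv2.INTER_AREA)[4:46,14:52])
e=snap('scene','sc23'); gs=cv2.cvtColor(e['pixels'],cv2.COLOR_BGR2GRAY)
print([proj('sc23',[c+a*u+b*v+[0,0,h]]).round(0)[0].tolist() for a,h in((-.086,0),(.026,0)) for b in(-.036,.036)])
print(cv2.resize(gs[310:440,300:440],(47,43),interpolation=cv2.INTER_AREA))
a,b=cv2.imread('pics/scene0.png'),e['pixels']; df=cv2.absdiff(a,b).max(2)
print('oiler/tape diff',df[160:195,265:330].mean())
```

```text
[ 0.4815583  -0.32133524  0.19367454] [1.3903484  0.11424774 0.25377751] 0.055278060110962216
[[282.0, 106.0], [367.0, 106.0], [286.0, 233.0], [363.0, 233.0]] [[303.0, 198.0], [346.0, 198.0], [303.0, 228.0], [345.0, 228.0]]
[[ 87  88  82  78  76  81  96  83  81  84  61  51  54  52  56  58  60  58  59  53  50  53  56  60  79  86  89  85  89  83  82  79  88  90 102  89  77  74]
 [ 99  94  93  88  84  82  82  84  83  82  52  54  52  51  56  56  59  61  63  61  58  59  57  55  82  88  92  88  85  87  81  75  87  88  89  86  73  77]
 [106 105  97  92  95  88  85  81  78  73  55  58  63  53  55  58  59  62  64  61  61  57  54  61  96  90  91  89  86  87  85  77  79  91  86  86  78  79]
 [110 114 122 106  98 107  96 133 122  94  83  80  81  80  77  78  81  83  80  79  75  73  70  85 120 115 109 103  99 102  95  83  85  84  85  84  80  82]
 [114 113 124 115 105 112  96 116 175 144 108 107 106 104 103 101 100  99  98  97  96  96  95 137 160 162 160 158 157 157 120 129  85  80  82  85  90  87]
 [128 115 127 114 109 112 104 119 171 124 111 111 112 112 112 112 112 112 113 113 113 112 113 201 209
[... 13247 characters left out ...]
157 105 123 147  89  77  70  69  70  74  84 101  98  86  80  75  72  74  66  69  68  68  71]
 [144  58  40  41  41  41  47  50  47  42  43  42  47  46  46  48  49  47  47  50  49  54  64  81  94 161 141  87  74  83  73  78  77  74  86 105  96  90  88  77  72  74  66  69  69  69  71]
 [142 128  39  39  40  40  43  45  46  38  41  44  49  47  47  44  48  48  45  48  46  50  56  57  84  89  86  84  81  91  83  82  92  91  88  93  93  98  92  80  71  66  64  67  65  67  72]
 [125 148  94  39  40  40  45  45  45  47  43  40  43  42  45  40  44  45  44  45  54  71  68  63  56  82  80  85  88 101  93  89  98 110 103  93 101 109  95  80  76  69  69  70  69  71  69]]
oiler/tape diff 35.24087912087912
```

The cover lies in the tray where predicted (wrist rows 100–230, scene corners (358,407),(341,386)). Check the bystanders and the lever in the side view, then hand in.

Run:
```python
from h import *
e=snap('side','s24')['pixels']; a=cv2.imread('pics/side0.png'); b=cv2.imread('pics/s17.png'); d=cv2.absdiff(a,e).max(2)
print('oiler',d[275:342,220:250].mean(),'tape',d[355:405,215:280].mean(),'lever vs s17',cv2.absdiff(b,e).max(2)[300:320,328:370].mean())
ok=d[275:342,220:250].mean()<8 and d[355:405,215:280].mean()<8
if ok: print(ctrl.sign_off())
```

```text
oiler 3.5248756218905473 tape 3.161230769230769 lever vs s17 20.034523809523808
the job is handed in; nothing more can be done
None
```

The job is handed in. The lever lies on the bench, the cover is set down in the grey tray, and the tape roll and oil bottle have not moved; I checked all three only by camera, and the hand-in returned no verdict.

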